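# Open the cash box lock and hold it open

## Task

Take the dust cover off the lock of the cash box and hang it by its eye on the upright post on the lid, lying flat there and let go. Then take the key out of its wooden stand, push it upright and fully home into the keyhole past the sticky pins (a firm push and a small wiggle help), and only then turn it a quarter turn clockwise seen from above. The lock springs back, so finish while still gripping the key and holding it turned; leave the cup, tape roll and timer where they are.

Things in the scene. Friction and masses are not known exactly. Their poses are not given: they have to be found in the camera images.
- cover_grip (a point): Grasp point of the dust cover: middle of its upright grip fin, 10 mm thick (x), 44 mm long (y), 46 mm tall; 24 mm above the fin's foot, 44 mm above the cover's underside. z up, y points from the cap to the eye. The cap sits loosely over the lock nose, on the lid.
- cover_eye (a point): Centre of the cover's eye at its underside: a vertical through hole, 16 mm diameter, 18 mm deep, 49 mm from the fin's middle along the cover's y. Axes as cover_grip.
- cover: The plain steel dust cover, about 120 g: square cap 60 x 60 x 20 mm with a 13 mm deep, 53 mm wide recess below, and on its +y side a 32 mm wide arm with the eye, reaching 66 mm from the cap's middle. Origin at the middle of the cap's underside, axes as cover_grip.
- post_foot (a point): Foot of the upright steel post (9 mm diameter, 35 mm tall, rounded top) on the flat lid of the fixed grey cash box, 80 mm above the table. Axes of the box: z up, y from the lock to the post (150 mm apart). Box 180 mm (x) by 270 mm (y), its middle at x +15, y -80 mm from here. With its y along the box's y, as at the start, the hung cover stays clear of the lock.
- lock_mouth (a point): Middle of the keyhole at the top face of the lock nose (12 mm above the lid, 49 mm diameter); axes of the box, not turning with the lock. Keyhole vertical, 6.5 mm (x) by 19 mm (y), chamfered 2 mm, 34 mm deep. Two sticky pins 9 and 16 mm (up to 3 mm more) below the mouth are pushed down by the key, resist with about 8 N together and stay pushed. Under the cover at the start.
- plug (a joint): Turning cylinder of the lock: 0 at rest (keyhole along the box's y), grows clockwise seen from above, stop at 1.7 rad. A spring of 0.06 N m/rad returns it when let go. It may lag the key by up to about 0.2 rad because of play. A small bolt on the lid draws back as it turns.
- key_bow (a point): Grasp point of the key: middle of its black upright bow, 9 mm thick (x), 34 mm wide (y), 46 mm tall. z up. The shoulder 26 mm below rests on the lock face when the key is home. It stands 28 mm deep in a slot of a fixed wooden stand (70 x 90 mm, 40 mm tall, key's y along the 90 mm); pull it straight up.
- key_tip (a point): Lower end of the key's blade, 54 mm below key_bow; axes as key_bow. Blade 4.5 mm (x) by 16 mm (y), 28 mm long, rounded tip. Either way round fits the keyhole. Home: 28 mm below lock_mouth.
- key: The key itself, about 50 g, 90 mm tall; origin at the tip of its blade, axes as key_tip.
- cup_b: Bystander: white cup with a yellow handle, 79 x 60 x 74 mm, origin at its underside. Leave alone.
- tape_b: Bystander: roll of tape lying flat, 98 mm diameter, 25 mm high, origin at its underside. Leave alone.
- timer_b: Bystander: round kitchen timer, 64 mm diameter, 49 mm high, origin at its underside. Leave alone.
There are look-alikes about, which are no part of the job. Of the things that look like the key, the smallest one is meant.

How it is judged:
On the way, in this order (a step that is already met when the one before it is completed fails the run):
1. the dust cover hangs by its eye on the post, flat on the lid and let go (horizontal distance between cover_eye and post_foot below 0.007 m and z of cover_eye in the frame of post_foot below 0.004 m and angle between cover_eye's own z axis and vertical below 0.1 rad and contact force between the fingers and cover below 0.1 N), for 0.3 s.
2. the key is fully home in the keyhole, the lock not yet turned (z of key_tip in the frame of lock_mouth below -0.0255 m and horizontal distance between key_tip and lock_mouth below 0.003 m and angle between key_tip's own z axis and vertical below 0.12 rad and value of joint plug below 0.35 rad), for 0.2 s.
At the end, for the whole second after the job is handed in: Key home (tip over 25.5 mm deep, 3 mm off axis at most, upright within 0.12 rad), gripped (over 2 N), holding the lock turned over 1.2 rad, at rest; cover eye round the post (within 7 mm), underside within 4 mm of the lid, flat within 0.1 rad, not touched by the fingers (all of step 1 and z of key_tip in the frame of lock_mouth below -0.0255 m and horizontal distance between key_tip and lock_mouth below 0.003 m and angle between key_tip's own z axis and vertical below 0.12 rad and value of joint plug above 1.2 rad and not (velocity of joint plug above 0.3 rad/s) and contact force between the fingers and key above 2 N); the arm keeps its last pose, push and grip.
It fails at once if the cup is pushed away (more than 25 mm) (distance of cup_b from where it was at the start of the episode above 0.025 m).
It fails at once if the tape is pushed away (more than 25 mm) (distance of tape_b from where it was at the start of the episode above 0.025 m).
It fails at once if the timer is pushed away (more than 25 mm) (distance of timer_b from where it was at the start of the episode above 0.025 m).
It also fails if it takes over 59 s, if anything falls off the work surface, if the arm or the gripper's body presses on something with over 40 N, if the wrist force passes 120 N, or if a joint passes its speed limit or range.

## Robot

A 6-joint arm with a two-finger parallel gripper is mounted at the origin on a cart in front of the work surface, level with it; the furniture and walls round the work are solid. World frame = base frame: x ahead of the robot, y to its left, z up, the work surface at z = 0. Lengths are in m, angles in rad, forces in N, time in s.
With the tool pointing down it reaches from about 0.25 to 0.775 m from the base axis. Payload 4 kg.
Tool frame: the origin (TCP) lies at the very end of the fingers, on their centre line; the grasp point (between the pads) lies 19 mm behind it; z points along the fingers, x is the direction in which the jaws open and shut, and the axes are right-handed (so a half turn about z gives the same grasp; the last joint's range is limited). The gripper opens to 94 mm and grips with 3 to 60 N. Pads are 16 mm wide; open, the fingers measure 119 mm over their backs; the gripper's body (75 mm by 177 mm) begins 78 mm behind the grasp point.
Start: joints at [1.024, 0.087, 1.371, -0, 1.684, -0.103], TCP at [0.236, 0.497, 0.206] pointing down, gripper open.
Joint ranges: [-3.1, 3.1], [-0.76, 2.03], [0.27, 2.55], [-1.08, 4.22], [0.17, 2.65], [-2.57, 2.57]. Speed limits (rad/s): [2.79, 2.79, 3.14, 3.14, 3.14, 3.14].

## Interface

Orientations are given as [roll, pitch, yaw] about the fixed x, y, z axes, in that order (R = Rz(yaw) Ry(pitch) Rx(roll)).
In Python, from bench import robot, cams, ticket gives the robot as it stands.
- The arm moves only by the tool jog_arm, never from a script. Its argument "series" is a list of rows, each an object of numbers: "x", "y", "z": the shift along the tool's x, y, z in m; "rx", "ry", "rz": the turn, a rotation vector about the tool's x, y, z in degrees. A call has 1 to 12 rows; each row shifts and turns the pose as measured when the row begins, along the tool's axes as they then stand; what a row does not reach is not made up. A row lasts 1/12 s, in which the tool goes at most 41.7 mm and 7.16 degrees, less where a joint would pass 70% of its speed; a pose out of reach is approached as far as the arm can. A call with a gripper value outside its range is refused whole. "claw" is the opening, from 0 (shut) to 1 (fully open), set as the call begins (left out, the last holds). The fingers move at their own pace and stop on an object; the grip force is fixed at half the most. Time passes only in rows, so rows that do not move let the fingers close. It gives the time, the measured TCP pose, the force and the opening at its end, in the units of the state.
- robot.get_obs(): the state, without advancing time (a new reading comes with each control period).
- cams.snapshot(name): name is "side" or "top"; returns a dict with "img" (384x512x3 uint8, red, green, blue), "mtx" (3x3 intrinsics, pixels), "k1" (the pictures are not rectified: a ray, as slopes to the right and down, at radius r is drawn at 1 + k1 r^2 times it, then the intrinsics apply), "origin" and "attitude" of the camera in the world. Camera axes: x right, y down, z forward; pixel columns grow to the right and rows downward; lengths in m; the calibration is good to about 2 mm. A picture is of the moment at which its call begins. There is no depth.
- ticket.close_job(): hands the job in, once; it reports no verdict.
Trained networks look in a picture, given as the dict that the camera call returned (one of the last four; its "shot" number tells which), for a name from the list of things; names that differ only in an ending like _2 or _b are one class to them, and where a whole thing is asked for, a point or a joint stands for the part that bears it (a point fixed in the world has none). Each returns a list of dicts, best first, with "p" (0 to 1); they miss things now and then, are a little off and sometimes report something else, mostly with a low value. They report only what shows in the picture. A call takes as long as a camera call. They do not tell look-alikes from the thing itself.
- cams.look_for(thing, picture): "bbox" ([left, top, width, height] in pixels, round what is visible of it).
The state is a dict: "time": time; "joint_positions": joint angles; "qvel": joint speeds; "joint_torque": joint torques, N m; "tool_pos": TCP position; "ee_rot": TCP orientation; "wrist_force": force on the tool from outside, world axes, zero at the start; "wrist_torque": the same for the moment, N m; "width": finger opening in m.
Only numpy, scipy, OpenCV 4.12 (cv2) and the standard library are available. Lean on these libraries where they do the work, as an engineer would, in place of code of your own. Each camera call takes 0.05 s, during which the arm holds its last target.

## Working session

There is one attempt and no reset: what is moved stays moved. The work goes in short steps, Python scripts to look and compute and a tool call to move; the robot and the scene stay as the last step left them, time stands still between calls to the robot, and variables do not carry over. Pictures are saved under pics/ and viewed, and the job is handed in when it is done.

Besides the shell and the picture viewer there is one more tool, called after "Request:" as name(argument=value, ...), one argument or row to a line, values as JSON. jog_arm: Moves the arm, as the interface text tells. Its arguments: {"type":"object","properties":{"series":{"type":"array","items":{"type":"object","properties":{"x":{"type":"number"},"y":{"type":"number"},"z":{"type":"number"},"rx":{"type":"number"},"ry":{"type":"number"},"rz":{"type":"number"}}}},"claw":{"type":"number"}},"required":["series"]}

```bash
ls; mkdir -p pics
cat > h.py <<'E'
import numpy as np, cv2
from scipy.spatial.transform import Rotation as R
def att(s):
    a=np.array(s["attitude"],float)
    if a.shape==(3,3): return a
    if a.size==4: return R.from_quat(a).as_matrix()
    return R.from_euler('xyz',a).as_matrix()
def ray(s,u,v):
    K=np.array(s["mtx"]);p=np.array([(u-K[0,2])/K[0,0],(v-K[1,2])/K[1,1]])
    q=p.copy()
    for _ in range(20): q=p/(1+s["k1"]*(q@q))
    d=att(s)@np.array([q[0],q[1],1.]); return np.array(s["origin"]),d
def onz(s,u,v,z):
    o,d=ray(s,u,v); return o+d*(z-o[2])/d[2]
def proj(s,P):
    K=np.array(s["mtx"]);c=att(s).T@(np.array(P)-np.array(s["origin"]))
    q=c[:2]/c[2];q=q*(1+s["k1"]*(q@q));return np.array([K[0,0]*q[0]+K[0,2],K[1,1]*q[1]+K[1,2]])
def tri(s1,p1,s2,p2):
    o1,d1=ray(s1,*p1);o2,d2=ray(s2,*p2);d1/=np.linalg.norm(d1);d2/=np.linalg.norm(d2)
    t=np.linalg.lstsq(np.stack([d1,-d2],1),o2-o1,rcond=None)[0]
    a=o1+t[0]*d1;b=o2+t[1]*d2;return (a+b)/2,np.linalg.norm(a-b)
def save(n,im): cv2.imwrite(n,im[:,:,::-1])
def crop(im,x0,y0,x1,y1,k): return cv2.resize(im[y0:y1,x0:x1],None,fx=k,fy=k,interpolation=cv2.INTER_CUBIC)
E
python3 - <<'E'
from h import *
from bench import robot,cams
import pickle
print(robot.get_obs())
S={}
for n in("side","top"):
    s=cams.snapshot(n);S[n]=s
    save(f"pics/{n}0.png",s["img"])
    print(n,s["mtx"],s["k1"],s["origin"],s["attitude"])
    for t in["cover","key","cup_b","tape_b","timer_b","cover_eye","key_bow","plug","post_foot","lock_mouth","cover_grip"]:
        try:print(t,[(np.round(d["bbox"]),round(d["p"],2)) for d in cams.look_for(t,s)])
        except Exception as e:print(t,e)
pickle.dump(S,open("s0.pkl","wb"))
E
```

```text
pics
{'time': 0.0, 'joint_positions': array([ 1.02390299e+00,  8.79803143e-02,  1.37227038e+00,  2.57410082e-05,
        1.68361016e+00, -1.03095398e-01]), 'qvel': array([ 6.73184927e-05,  9.35395380e-04,  1.61509326e-03, -1.00527505e-03,
       -6.88822528e-04,  4.64833137e-04]), 'joint_torque': array([ 1.60624266e-03, -3.40192688e+01, -3.02424431e+01,  7.17743835e-02,
        3.32570518e-02, -1.80751240e-04]), 'tool_pos': array([0.23585559, 0.49624172, 0.20428218]), 'ee_rot': array([-3.14133378e+00,  2.25353091e-03,  1.12700155e+00]), 'wrist_force': array([-0.29439338, -0.2078973 ,  0.15473413]), 'wrist_torque': array([-0.02908272, -0.08281369, -0.01001159]), 'width': 0.09402198223603629}
side [[409.71402626   0.         256.13028566]
 [  0.         409.71402626 194.24711164]
 [  0.           0.           1.        ]] -0.14315246096355122 [ 0.27093275 -0.85105327  0.63478974] [-2.11064773 -0.01922744 -0.26927888]
cover [(array([246., 181.,  27.,  38.]), 0.57)]
key [(array([219., 258.,   8.,  56.]), 0.82), (array([270., 258.,   8.,  24.]), 0.66), (array([279., 283.,  24.,  54.]), 0.
[... 575 characters left out ...]
90.55477311]
 [  0.           0.           1.        ]] -0.10872608448247947 [0.42056009 0.02469994 1.36606456] [-3.05382269  0.00454991 -1.58685033]
cover [(array([254., 187.,  28.,  18.]), 0.78)]
key [(array([333., 234.,  17.,   6.]), 0.65), (array([362., 197.,  11.,  12.]), 0.49)]
cup_b [(array([310., 125.,  21.,  23.]), 0.65)]
tape_b [(array([120., 182.,  30.,  26.]), 0.53)]
timer_b [(array([347., 151.,  21.,  18.]), 0.77)]
cover_eye [(array([251., 185.,  28.,  20.]), 0.64)]
key_bow [(array([121., 181.,  29.,  28.]), 0.53), (array([250., 184.,  30.,  22.]), 0.4)]
plug []
post_foot [(array([206., 162.,  86.,  61.]), 0.98)]
lock_mouth [(array([201., 161.,  90.,  62.]), 0.85)]
cover_grip []
```

Run:
```python
from h import *
import pickle
S=pickle.load(open("s0.pkl","rb"))
a=S["side"]["img"];b=S["top"]["img"]
save("pics/side1.png",crop(a,190,130,390,350,3)[:600*2])
im=crop(a,190,140,390,345,3);print(im.shape);save("pics/side1.png",cv2.resize(im,(585,600)))
save("pics/top1.png",crop(b,110,110,390,270,2.85))
```

```text
(615, 600, 3)
```

View pics/side0.png

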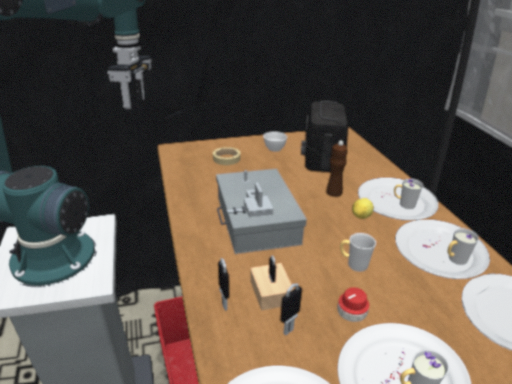

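View pics/side1.png

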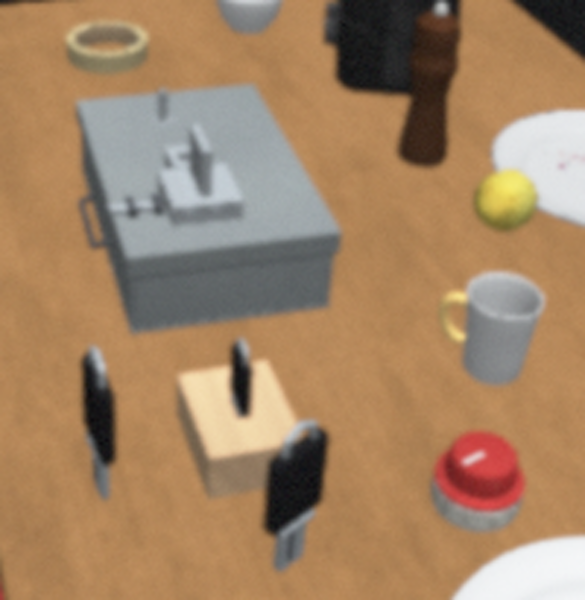

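View pics/top1.png

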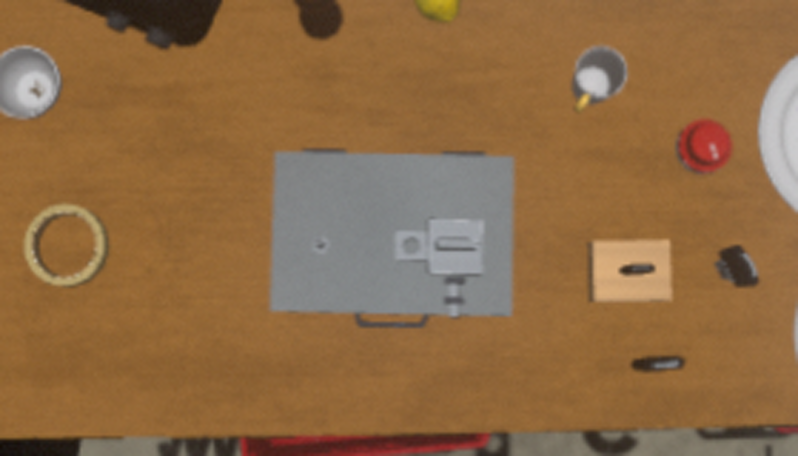

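The look-alike keys in the side picture are the one standing free at (222,285), the one in the wooden stand at (273,270), and the large one at (291,310). The stand one fits: it is the smallest and stands in the slot. I'll confirm it in an enlarged crop and measure.

Run:
```python
from h import *
import pickle
S=pickle.load(open("s0.pkl","rb"))
a=S["side"]["img"];b=S["top"]["img"]
save("pics/k_side.png",crop(a,205,240,315,340,6))
save("pics/box_top.png",crop(b,200,158,300,228,8))
save("pics/k_top.png",crop(b,310,185,385,245,10))
save("pics/box_side.png",crop(a,210,165,310,250,7))
```

```text
(no output)
```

View pics/k_side.png

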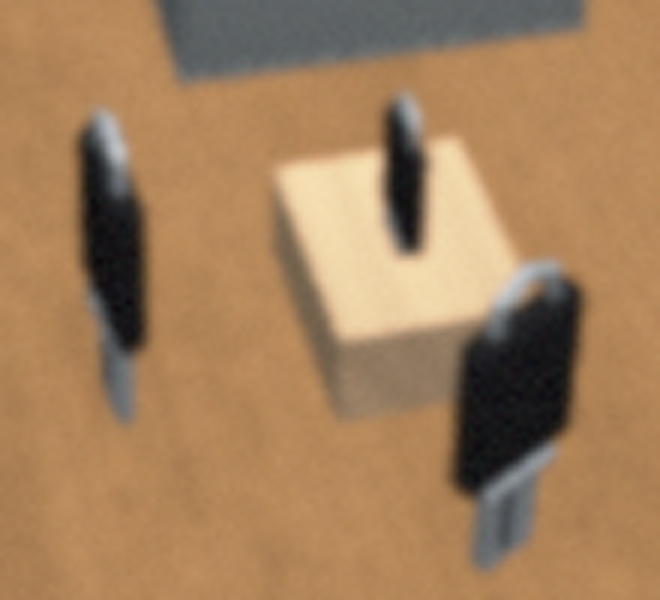

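View pics/box_top.png

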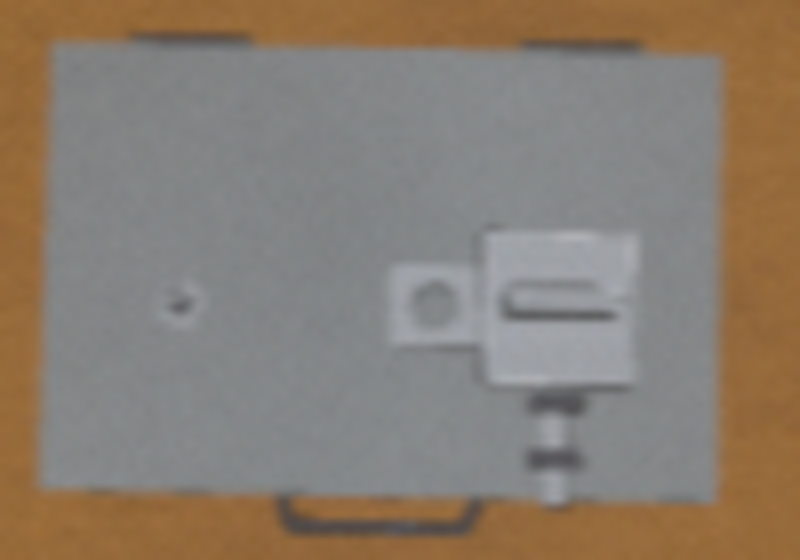

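View pics/k_top.png

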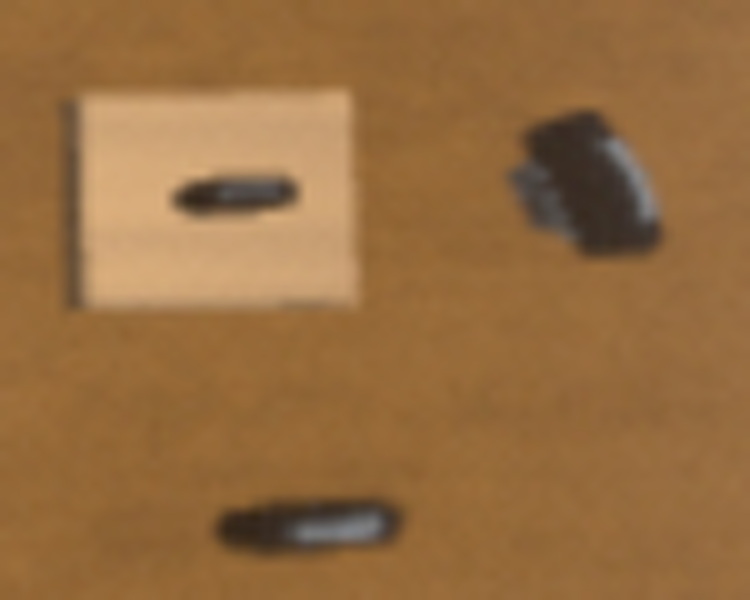

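View pics/box_side.png

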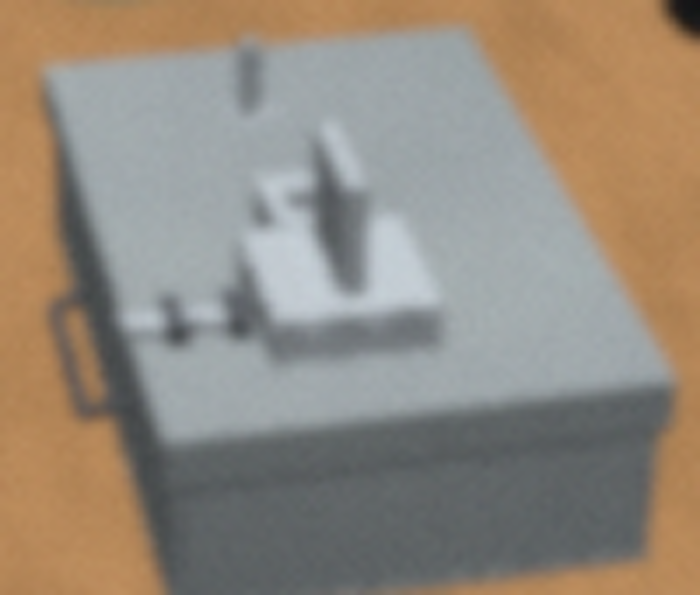

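```bash
cat > fit.py <<'E'
from h import *
import pickle
from scipy.optimize import least_squares
S=pickle.load(open("s0.pkl","rb"))
def un(x0,y0,k,u,v): return np.array([(u+.5)/k-.5+x0,(v+.5)/k-.5+y0])
# box model in post frame (box axes)
M={'TL':(105,55,80),'TR':(105,-215,80),'BR':(-75,-215,80),'BL':(-75,55,80),'post':(0,0,115),'lock':(0,-150,80)}
top={'TL':(52,42),'TR':(722,57),'BR':(716,498),'BL':(40,487),'post':(181,302)}
top={k:un(200,158,8,*v) for k,v in top.items()}
side={'TL':(468,28),'TR':(675,385),'BR':(165,440),'BL':(45,68),'post':(250,40)}
side={k:un(210,165,7,*v) for k,v in side.items()}
def W(p,m):
    c,s=np.cos(p[2]),np.sin(p[2]);m=np.array(m)/1000
    return np.array([p[0]+c*m[0]-s*m[1],p[1]+s*m[0]+c*m[1],m[2]])
def fit(obs):
    f=lambda p:np.concatenate([proj(S[c],W(p,M[k]))-o[k] for c,o in obs for k in o])
    r=least_squares(f,[.42,.1,0.]);return r
if __name__=="__main__":
    for n,o in(("top",[("top",top)]),("side",[("side",side)]),("both",[("top",top),("side",side)])):
        r=fit(o);print(n,np.round(r.x,4),"lock",np.round(W(r.x,M['lock']),4),"res",np.round(r.fun.reshape(-1,2),1).tolist())
    T=S["top"];D=S["side"]
    print("eye top",onz(T,*un(200,158,8,434,304),.098))
    # fin ends top: 
    print("fin",[onz(T,*un(200,158,8,*q),.146) for q in((505,296),(625,298))])
    print("cap corners",[onz(T,*un(200,158,8,*q),.100) for q in((484,232),(640,234),(636,386),(484,384))])
    print("stand corners",[onz(T,*un(310,185,10,*q),.04) for q in((80,92),(353,92),(360,305),(85,305))])
    print("key ends",[onz(T,*un(310,185,10,*q),.09) for q in((172,197),(300,190))])
    for f,t in(((325,125),None),): print("fin top side",onz(D,*un(210,165,7,325,125),.146),onz(D,*un(210,165,7,362,190),.146))
    print("key side top",onz(D,*un(205,240,6,403,95),.102), "stand side",[onz(D,*un(205,240,6,*q),.04) for q in((275,170),(455,137),(345,342))])
    print("key foot side",onz(D,*un(205,240,6,410,250),.042))
E
python3 fit.py
```

```text
top [ 0.519   0.1174 -0.0342] lock [ 0.5138 -0.0325  0.08  ] res [[0.1, 0.0], [0.1, -0.4], [0.3, 0.5], [0.1, 0.4], [-0.6, -0.5]]
side [ 0.5179  0.1162 -0.0408] lock [ 0.5118 -0.0337  0.08  ] res [[-0.0, -0.0], [0.4, -0.2], [-0.5, 0.7], [-0.1, -0.2], [0.2, -0.7]]
both [ 0.5185  0.1171 -0.038 ] lock [ 0.5128 -0.0327  0.08  ] res [[0.3, 0.1], [0.3, 0.0], [0.3, 0.9], [0.0, 0.4], [-0.5, -0.4], [-0.0, -0.2], [0.7, -0.6], [-0.1, 0.5], [-0.1, -0.3], [0.3, -0.8]]
eye top [0.51619696 0.01704565 0.098     ]
fin [array([ 0.51517338, -0.00961325,  0.146     ]), array([ 0.5136621 , -0.05507664,  0.146     ])]
cap corners [array([ 0.54415424, -0.00311198,  0.1       ]), array([ 0.54235512, -0.06455479,  0.1       ]), array([ 0.48247655, -0.06165173,  0.1       ]), array([ 0.48425656, -0.00202429,  0.1       ])]
stand corners [array([ 0.5230706 , -0.19391259,  0.04      ]), array([ 0.52154435, -0.28491387,  0.04      ]), array([ 0.4510647, -0.2847859,  0.04     ]), array([ 0.45278947, -0.19349382,  0.04      ])]
key ends [array([ 0.48529462, -0.21403305,  0.09      ]), array([ 0.48678959, -0.25509759,  0.09      ])]
fin top side [ 0.51164987 -0.01296902  0.146     ] [ 0.51188384 -0.05880199  0.146     ]
key side top [ 0.48390681 -0.23728751  0.102     ] stand side [array([ 0.45084272, -0.19533105,  0.04      ]), array([ 0.52015771, -0.19393929,  0.04      ]), array([ 0.45136868, -0.28517928,  0.04      ])]
key foot side [ 0.4851154  -0.24982374  0.042     ]
```

The enlarged crop confirms it: the key in the stand, crop (405,180), is clearly smaller than the other two. The top and side fits agree to about 2 mm. I'll turn the tool first, then fly over the cover.

Request:
jog_arm(
  series=[
    {"rz": 6.7},
    {"rz": 6.7},
    {"rz": 6.7},
    {"rz": 6.7},
    {"rz": 6.7},
    {"rz": 6.7},
    {"rz": 6.7},
    {"rz": 6.7},
    {"rz": 6.7},
    {"rz": 6.7},
  ],
  claw=0.6,
)

```text
invalid input
```

Request:
jog_arm(
  series=[
    {"x": 0, "y": 0, "z": 0, "rx": 0, "ry": 0, "rz": 6.7},
    {"x": 0, "y": 0, "z": 0, "rx": 0, "ry": 0, "rz": 6.7},
  ],
)

```text
time: 1.37
tool_pos: [0.2361, 0.4967, 0.2055]
ee_rot: [-3.142, -0.0, 0.886]
wrist_force: [0.0, 0.6, 0.2]
width: 0.0938
```

Request:
jog_arm(
  series=[
    {"x": 0, "y": 0, "z": 0, "rx": 0, "ry": 0, "rz": 6.8},
    {"x": 0, "y": 0, "z": 0, "rx": 0, "ry": 0, "rz": 6.8},
    {"x": 0, "y": 0, "z": 0, "rx": 0, "ry": 0, "rz": 6.8},
    {"x": 0, "y": 0, "z": 0, "rx": 0, "ry": 0, "rz": 6.8},
    {"x": 0, "y": 0, "z": 0, "rx": 0, "ry": 0, "rz": 6.8},
    {"x": 0, "y": 0, "z": 0, "rx": 0, "ry": 0, "rz": 6.8},
    {"x": 0, "y": 0, "z": 0, "rx": 0, "ry": 0, "rz": 6.8},
    {"x": 0, "y": 0, "z": 0, "rx": 0, "ry": 0, "rz": 6},
  ],
  claw=0.6,
)

```text
time: 2.03
tool_pos: [0.2361, 0.4967, 0.2055]
ee_rot: [3.142, 0.0, -0.099]
wrist_force: [0.2, -0.8, 0.5]
width: 0.0564
```

Request:
jog_arm(
  series=[
    {"x": 0, "y": 0, "z": 0, "rx": 0, "ry": 0, "rz": -3.5},
    {"x": 0.0186, "y": 0.0325, "z": 0, "rx": 0, "ry": 0, "rz": 0},
    {"x": 0.0186, "y": 0.0325, "z": 0, "rx": 0, "ry": 0, "rz": 0},
    {"x": 0.0186, "y": 0.0325, "z": 0, "rx": 0, "ry": 0, "rz": 0},
    {"x": 0.0186, "y": 0.0325, "z": 0, "rx": 0, "ry": 0, "rz": 0},
    {"x": 0.0186, "y": 0.0325, "z": 0, "rx": 0, "ry": 0, "rz": 0},
    {"x": 0.0186, "y": 0.0325, "z": 0, "rx": 0, "ry": 0, "rz": 0},
    {"x": 0.0186, "y": 0.0325, "z": 0, "rx": 0, "ry": 0, "rz": 0},
    {"x": 0.0186, "y": 0.0325, "z": 0, "rx": 0, "ry": 0, "rz": 0},
    {"x": 0.0186, "y": 0.0325, "z": 0, "rx": 0, "ry": 0, "rz": 0},
    {"x": 0.0186, "y": 0.0325, "z": 0, "rx": 0, "ry": 0, "rz": 0},
    {"x": 0.0186, "y": 0.0325, "z": 0, "rx": 0, "ry": 0, "rz": 0},
  ],
)

```text
time: 3.03
tool_pos: [0.4318, 0.1235, 0.2046]
ee_rot: [-3.138, -0.003, -0.022]
wrist_force: [1.0, 0.3, 0.2]
width: 0.0563
```

Request:
jog_arm(
  series=[
    {"x": 0.0172, "y": 0.031, "z": 0, "rx": 0, "ry": 0, "rz": 0},
    {"x": 0.0172, "y": 0.031, "z": 0, "rx": 0, "ry": 0, "rz": 0},
    {"x": 0.0172, "y": 0.031, "z": 0, "rx": 0, "ry": 0, "rz": 0},
    {"x": 0.0172, "y": 0.031, "z": 0, "rx": 0, "ry": 0, "rz": 0},
    {"x": 0.0172, "y": 0.031, "z": 0, "rx": 0, "ry": 0, "rz": 0},
    {"x": 0, "y": 0, "z": 0, "rx": 0, "ry": 0, "rz": 0},
    {"x": 0, "y": 0, "z": 0, "rx": 0, "ry": 0, "rz": 0},
  ],
)

```text
time: 3.62
tool_pos: [0.519, -0.0498, 0.2047]
ee_rot: [-3.14, -0.006, -0.034]
wrist_force: [-0.0, 0.8, -0.5]
width: 0.0563
```

Run:
```python
from h import *
from bench import robot,cams
import pickle
o=robot.get_obs();print(o["tool_pos"],o["ee_rot"])
S={n:cams.snapshot(n) for n in("side","top")}
pickle.dump(S,open("s1.pkl","wb"))
for n in S:print(n,proj(S[n],o["tool_pos"]))
a=crop(S["side"]["img"],210,140,310,240,6);b=crop(S["top"]["img"],215,150,315,230,6)
save("pics/s1.png",a);save("pics/t1.png",b)
```

```text
[ 0.51904889 -0.04980428  0.20469425] [-3.13981682 -0.00638395 -0.03366489]
side [263.85354293 167.40848584]
top [277.11624654 191.41492691]
```

View pics/s1.png

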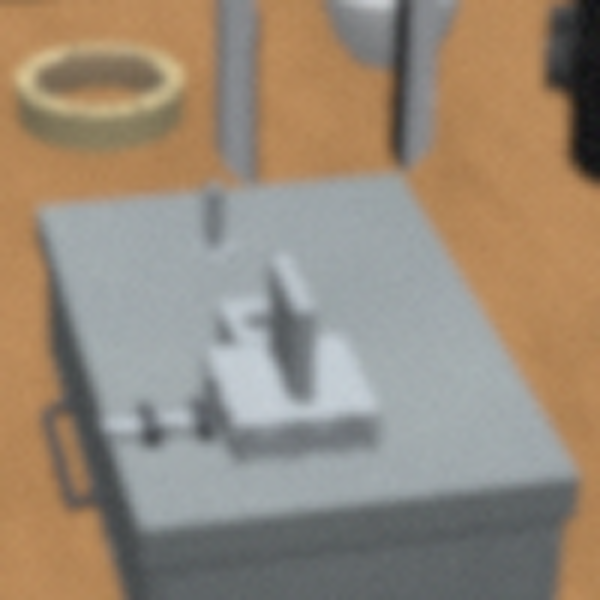

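View pics/t1.png

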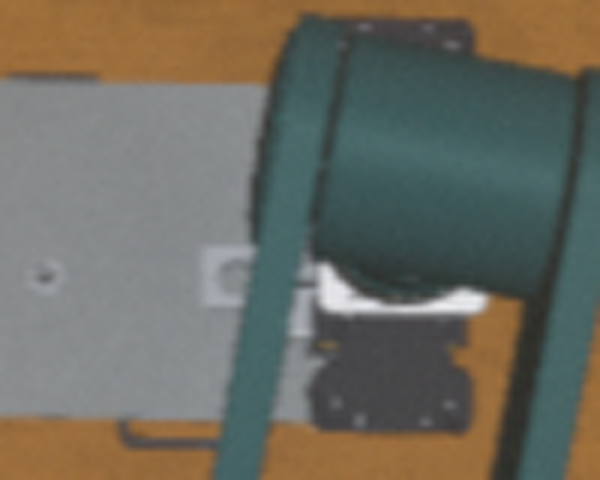

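Side view: fingertips at crop (240,182) and (408,165). Their midpoint is about (264,168.5), against a predicted (263.9,167.4), so camera and arm agree. Next I'll shift onto the fin and descend.

Request:
jog_arm(
  series=[
    {"x": -0.0055, "y": -0.0158, "z": 0, "rx": 0, "ry": -0.35, "rz": 0.2},
    {"x": 0, "y": 0, "z": 0, "rx": 0, "ry": 0, "rz": 0},
    {"x": 0, "y": 0, "z": 0.02, "rx": 0, "ry": 0, "rz": 0},
    {"x": 0, "y": 0, "z": 0.02, "rx": 0, "ry": 0, "rz": 0},
    {"x": 0, "y": 0, "z": 0, "rx": 0, "ry": 0, "rz": 0},
    {"x": 0, "y": 0, "z": 0, "rx": 0, "ry": 0, "rz": 0},
  ],
)

```text
time: 4.22
tool_pos: [0.5127, -0.026, 0.1668]
ee_rot: [-3.141, -0.007, -0.023]
wrist_force: [-0.7, 0.6, 0.5]
width: 0.0566
```

Request:
jog_arm(
  series=[
    {"x": 0, "y": 0.008, "z": 0, "rx": 0, "ry": -0.4, "rz": 0.8},
    {"x": 0, "y": 0, "z": 0, "rx": 0, "ry": 0, "rz": 0},
    {"x": 0, "y": 0, "z": 0, "rx": 0, "ry": 0, "rz": 0},
  ],
)

```text
time: 4.47
tool_pos: [0.513, -0.0338, 0.1695]
ee_rot: [-3.142, -0.002, -0.036]
wrist_force: [-0.1, 0.3, -0.1]
width: 0.0564
```

Request:
jog_arm(
  series=[
    {"x": 0, "y": 0, "z": 0.02, "rx": 0, "ry": 0, "rz": 0},
    {"x": 0, "y": 0, "z": 0.02, "rx": 0, "ry": 0, "rz": 0},
    {"x": 0, "y": 0, "z": 0.012, "rx": 0, "ry": 0, "rz": 0},
    {"x": 0, "y": 0, "z": 0, "rx": 0, "ry": 0, "rz": 0},
    {"x": 0, "y": 0, "z": 0, "rx": 0, "ry": 0, "rz": 0},
  ],
)

```text
time: 4.88
tool_pos: [0.5176, -0.0358, 0.1227]
ee_rot: [3.14, -0.015, -0.037]
wrist_force: [0.1, -0.4, 0.8]
width: 0.0563
```

Request:
jog_arm(
  series=[
    {"x": -0.0042, "y": -0.0018, "z": 0.006, "rx": 0, "ry": -0.8, "rz": 0},
    {"x": 0, "y": 0, "z": 0, "rx": 0, "ry": 0, "rz": 0},
    {"x": 0, "y": 0, "z": 0.007, "rx": 0, "ry": 0, "rz": 0},
    {"x": 0, "y": 0, "z": 0, "rx": 0, "ry": 0, "rz": 0},
    {"x": 0, "y": 0, "z": 0, "rx": 0, "ry": 0, "rz": 0},
  ],
)

```text
time: 5.3
tool_pos: [0.5157, -0.0343, 0.113]
ee_rot: [3.139, -0.006, -0.038]
wrist_force: [0.8, 0.5, 0.2]
width: 0.0563
```

Request:
jog_arm(
  series=[
    {"x": -0.0025, "y": 0, "z": 0.004, "rx": 0, "ry": -0.3, "rz": 0},
    {"x": 0, "y": 0, "z": 0, "rx": 0, "ry": 0, "rz": 0},
    {"x": 0, "y": 0, "z": 0.001, "rx": 0.1, "ry": 0, "rz": 0},
    {"x": 0, "y": 0, "z": 0, "rx": 0, "ry": 0, "rz": 0},
  ],
)

```text
time: 5.63
tool_pos: [0.5132, -0.0342, 0.108]
ee_rot: [3.141, -0.001, -0.038]
wrist_force: [0.0, 0.4, 0.1]
width: 0.0566
```

Run:
```python
from h import *
from bench import robot,cams
s=cams.snapshot("side");save("pics/s2.png",crop(s["img"],210,140,310,240,6))
```

```text
(no output)
```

View pics/s2.png

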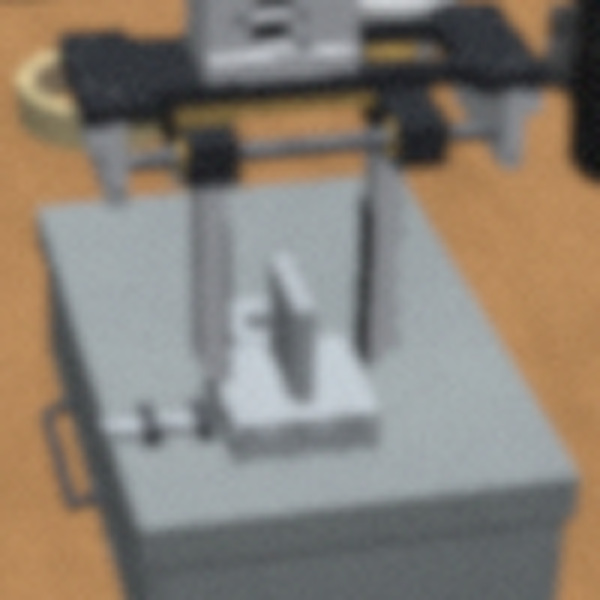

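The side view shows the fingers straddling the fin, tips at crop (215,360) and (368,358), with the fin between at about (292,340). Closing now.

Request:
jog_arm(
  series=[
    {"x": 0, "y": 0, "z": 0, "rx": 0, "ry": 0, "rz": 0},
    {"x": 0, "y": 0, "z": 0, "rx": 0, "ry": 0, "rz": 0},
    {"x": 0, "y": 0, "z": 0, "rx": 0, "ry": 0, "rz": 0},
    {"x": 0, "y": 0, "z": 0, "rx": 0, "ry": 0, "rz": 0},
    {"x": 0, "y": 0, "z": 0, "rx": 0, "ry": 0, "rz": 0},
    {"x": 0, "y": 0, "z": 0, "rx": 0, "ry": 0, "rz": 0},
    {"x": 0, "y": 0, "z": 0, "rx": 0, "ry": 0, "rz": 0},
    {"x": 0, "y": 0, "z": 0, "rx": 0, "ry": 0, "rz": 0},
  ],
  claw=0,
)

```text
time: 6.35
tool_pos: [0.5136, -0.0343, 0.1087]
ee_rot: [3.14, -0.003, -0.038]
wrist_force: [-0.7, 0.9, 0.4]
width: 0.0101
```

Request:
jog_arm(
  series=[
    {"x": 0, "y": 0, "z": -0.008, "rx": 0, "ry": 0, "rz": 0},
    {"x": 0, "y": 0, "z": -0.01, "rx": 0, "ry": 0, "rz": 0},
    {"x": 0, "y": 0, "z": -0.01, "rx": 0, "ry": 0, "rz": 0},
    {"x": 0, "y": 0, "z": -0.01, "rx": 0, "ry": 0, "rz": 0},
    {"x": 0, "y": 0, "z": -0.008, "rx": 0, "ry": 0, "rz": 0},
    {"x": 0, "y": 0, "z": 0, "rx": 0, "ry": 0, "rz": 0},
    {"x": 0, "y": 0, "z": 0, "rx": 0, "ry": 0, "rz": 0},
  ],
)

```text
time: 6.93
tool_pos: [0.5137, -0.0343, 0.1604]
ee_rot: [3.14, -0.004, -0.038]
wrist_force: [0.2, 0.2, -1.4]
width: 0.0099
```

Run:
```python
from h import *
from bench import robot,cams
s=cams.snapshot("side");save("pics/s3.png",crop(s["img"],210,140,310,240,6))
```

```text
(no output)
```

View pics/s3.png

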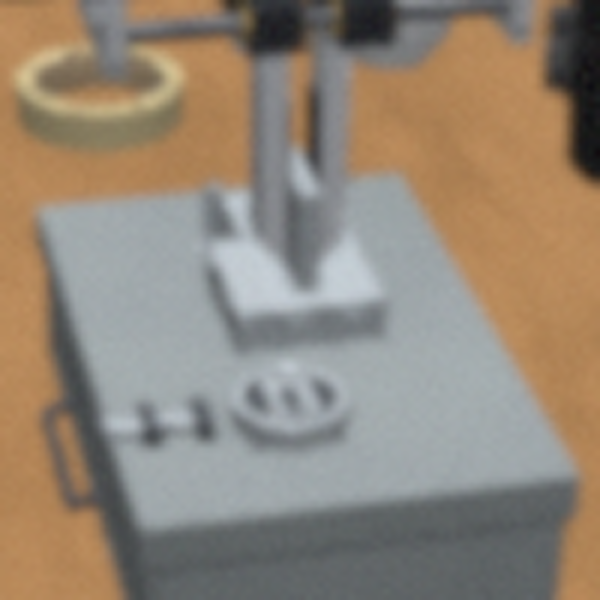

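Run:
```python
from fit import *
T=S["top"];D=S["side"]
print("post top cam",onz(T,*top['post'],.115),"side",onz(D,*un(210,165,7,250,42),.115))
print("post foot side",onz(D,*un(210,165,7,247,110),.080))
print("eye top",onz(T,*un(200,158,8,434,304),.098))
for q in((293,397),(293,395)):print("nose",onz(D,*un(210,140,6,*q),.092))
p=fit([("top",top),("side",side)]).x
for m in((0,-150,92),(24.5,-150,92),(-24.5,-150,92),(0,-125.5,92),(0,-174.5,92)):
  print(m,(proj(D,W(p,m))-[210,140]+.5)*6-.5)
```

```text
post top cam [0.51729922 0.11547614 0.115     ] side [0.51603707 0.11083214 0.115     ]
post foot side [0.51713208 0.11923994 0.08      ]
eye top [0.51619696 0.01704565 0.098     ]
nose [ 0.51283168 -0.03495859  0.092     ]
nose [ 0.51324532 -0.03348716  0.092     ]
(0, -150, 92) [291.3564418 394.2127571]
(24.5, -150, 92) [348.9759901  387.84581175]
(-24.5, -150, 92) [233.15463769 400.63311601]
(0, -125.5, 92) [277.73568659 363.46940347]
(0, -174.5, 92) [305.53452512 426.21183349]
```

Request:
jog_arm(
  series=[
    {"x": 0, "y": -0.01, "z": 0, "rx": 0, "ry": 0, "rz": 0},
    {"x": 0, "y": -0.015, "z": 0, "rx": 0, "ry": 0, "rz": 0},
    {"x": 0, "y": -0.015, "z": 0, "rx": 0, "ry": 0, "rz": 0},
    {"x": 0, "y": -0.015, "z": 0, "rx": 0, "ry": 0, "rz": 0},
    {"x": 0, "y": -0.015, "z": 0, "rx": 0, "ry": 0, "rz": 0},
    {"x": 0, "y": -0.01, "z": 0, "rx": 0, "ry": 0, "rz": 0},
    {"x": 0, "y": -0.005, "z": 0, "rx": 0, "ry": 0, "rz": 0},
    {"x": 0, "y": 0, "z": 0, "rx": 0, "ry": 0, "rz": 0},
    {"x": 0, "y": 0, "z": 0, "rx": 0, "ry": 0, "rz": 0},
  ],
)

```text
time: 7.73
tool_pos: [0.5144, 0.0581, 0.1557]
ee_rot: [3.141, 0.005, -0.038]
wrist_force: [0.1, 0.4, -0.9]
width: 0.0099
```

Request:
jog_arm(
  series=[
    {"x": 0.0025, "y": -0.008, "z": -0.004, "rx": 0, "ry": 0.3, "rz": 0},
    {"x": 0, "y": 0, "z": 0, "rx": 0, "ry": 0, "rz": 0},
    {"x": 0, "y": 0, "z": 0, "rx": 0, "ry": 0, "rz": 0},
  ],
)

```text
time: 7.98
tool_pos: [0.5174, 0.0655, 0.1597]
ee_rot: [3.141, -0.0, -0.04]
wrist_force: [0.5, 0.5, -1.2]
width: 0.0101
```

Run:
```python
from h import *
from bench import robot,cams
import pickle
S={n:cams.snapshot(n) for n in("side","top")};pickle.dump(S,open("s4.pkl","wb"))
save("pics/s4.png",crop(S["side"]["img"],210,130,310,230,6))
save("pics/t4.png",crop(S["top"]["img"],200,158,300,228,8))
```

```text
(no output)
```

View pics/s4.png

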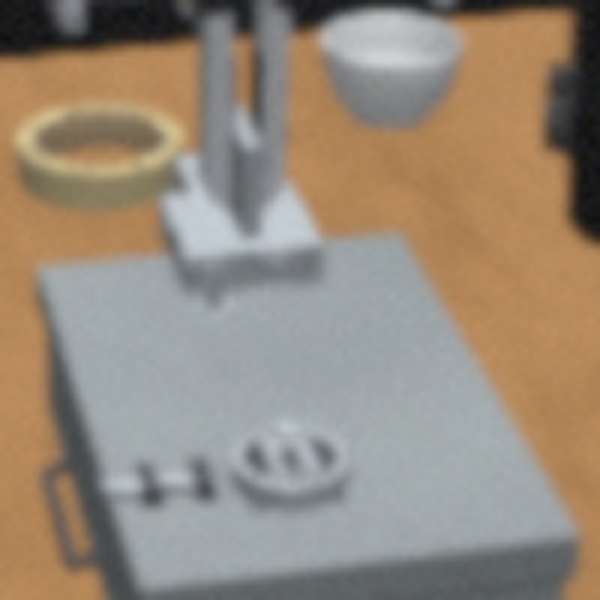

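View pics/t4.png

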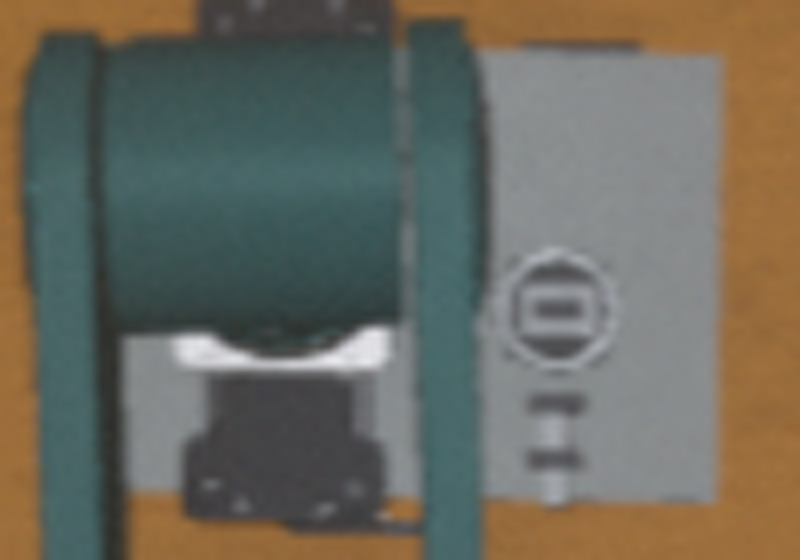

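Run:
```python
from fit import *
T=S["top"];D=S["side"]
print("lock top",onz(T,*un(200,158,8,559,308.5),.092), onz(T,*un(200,158,8,561,309),.092))
print("post foot ring top",onz(T,*un(200,158,8,183,306),.080))
print("cap ctr",onz(T,*un(200,158,8,561,309),.1))
```

```text
lock top [ 0.51405018 -0.03239888  0.092     ] [ 0.51383883 -0.03318611  0.092     ]
post foot ring top [0.51838965 0.11723183 0.08      ]
cap ctr [ 0.51325312 -0.03282263  0.1       ]
```

Request:
jog_arm(
  series=[
    {"x": 0, "y": -0.0009, "z": 0.004, "rx": 0, "ry": 0, "rz": -0.1},
    {"x": 0, "y": 0, "z": 0.004, "rx": 0, "ry": 0, "rz": 0},
    {"x": 0, "y": 0, "z": 0.004, "rx": 0, "ry": 0, "rz": 0},
    {"x": 0, "y": 0, "z": 0.002, "rx": 0, "ry": 0, "rz": 0},
    {"x": 0, "y": 0, "z": 0, "rx": 0, "ry": 0, "rz": 0},
    {"x": 0, "y": 0, "z": 0, "rx": 0, "ry": 0, "rz": 0},
  ],
)

```text
time: 8.58
tool_pos: [0.5172, 0.0651, 0.1438]
ee_rot: [3.14, 0.0, -0.041]
wrist_force: [-0.6, -0.9, -1.6]
width: 0.0098
```

Request:
jog_arm(
  series=[
    {"x": 0.0002, "y": -0.0015, "z": 0, "rx": 0, "ry": 0, "rz": -0.2},
    {"x": 0, "y": 0, "z": 0, "rx": 0, "ry": 0, "rz": 0},
    {"x": 0, "y": 0, "z": 0.003, "rx": 0, "ry": 0, "rz": 0},
    {"x": 0, "y": 0, "z": 0.003, "rx": 0, "ry": 0, "rz": 0},
    {"x": 0, "y": 0, "z": 0, "rx": 0, "ry": 0, "rz": 0},
  ],
)

```text
time: 9.0
tool_pos: [0.5177, 0.0667, 0.1375]
ee_rot: [3.141, -0.0, -0.037]
wrist_force: [-0.0, -0.1, -1.6]
width: 0.0098
```

Request:
jog_arm(
  series=[
    {"x": 0, "y": 0, "z": 0.004, "rx": 0, "ry": 0, "rz": 0},
    {"x": 0, "y": 0, "z": 0.004, "rx": 0, "ry": 0, "rz": 0},
    {"x": 0, "y": 0, "z": 0, "rx": 0, "ry": 0, "rz": 0},
    {"x": 0, "y": 0, "z": 0.002, "rx": 0, "ry": 0, "rz": 0},
    {"x": 0, "y": 0, "z": 0, "rx": 0, "ry": 0, "rz": 0},
  ],
)

```text
time: 9.42
tool_pos: [0.5174, 0.0667, 0.126]
ee_rot: [3.14, 0.0, -0.037]
wrist_force: [0.0, 1.0, -1.6]
width: 0.01
```

Run:
```python
from h import *
from bench import robot,cams
s=cams.snapshot("side");save("pics/s5.png",crop(s["img"],210,130,310,230,6))
```

```text
(no output)
```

View pics/s5.png

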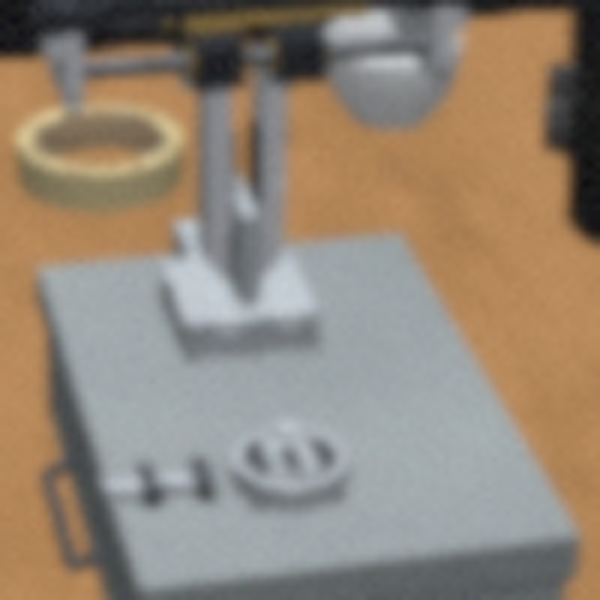

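The side view shows the cover level, its eye over the post near crop (185,240), with no contact force. I'll lower it the rest of the way.

Request:
jog_arm(
  series=[
    {"x": 0, "y": 0, "z": 0.004, "rx": 0, "ry": 0, "rz": 0},
    {"x": 0, "y": 0, "z": 0.004, "rx": 0, "ry": 0, "rz": 0},
    {"x": 0, "y": 0, "z": 0, "rx": 0, "ry": 0, "rz": 0},
    {"x": 0, "y": 0, "z": 0.003, "rx": 0, "ry": 0, "rz": 0},
    {"x": 0, "y": 0, "z": 0, "rx": 0, "ry": 0, "rz": 0},
  ],
)

```text
time: 9.88
tool_pos: [0.5178, 0.0667, 0.1145]
ee_rot: [3.141, -0.001, -0.037]
wrist_force: [0.2, -0.5, -1.5]
width: 0.01
```

Request:
jog_arm(
  series=[
    {"x": 0, "y": 0, "z": 0.003, "rx": 0, "ry": 0, "rz": 0},
    {"x": 0, "y": 0, "z": 0.002, "rx": 0, "ry": 0, "rz": 0},
    {"x": 0, "y": 0, "z": 0, "rx": 0, "ry": 0, "rz": 0},
    {"x": 0, "y": 0, "z": 0.0015, "rx": 0, "ry": 0, "rz": 0},
    {"x": 0, "y": 0, "z": 0, "rx": 0, "ry": 0, "rz": 0},
  ],
)

```text
time: 10.3
tool_pos: [0.5183, 0.0667, 0.1091]
ee_rot: [3.141, -0.002, -0.037]
wrist_force: [0.4, 0.6, -1.5]
width: 0.0102
```

Request:
jog_arm(
  series=[
    {"x": 0, "y": 0, "z": 0.0015, "rx": 0, "ry": 0, "rz": 0},
    {"x": 0, "y": 0, "z": 0.001, "rx": 0, "ry": 0, "rz": 0},
    {"x": 0, "y": 0, "z": 0, "rx": 0, "ry": 0, "rz": 0},
  ],
)

```text
time: 10.55
tool_pos: [0.5189, 0.0668, 0.1089]
ee_rot: [3.141, -0.005, -0.037]
wrist_force: [0.5, -0.0, -1.5]
width: 0.0096
```

Request:
jog_arm(
  series=[
    {"x": -0.001, "y": 0, "z": 0.003, "rx": 0, "ry": -0.3, "rz": 0},
    {"x": 0, "y": 0, "z": 0, "rx": 0, "ry": 0, "rz": 0},
  ],
)

```text
time: 10.72
tool_pos: [0.5198, 0.0668, 0.1094]
ee_rot: [3.141, -0.005, -0.037]
wrist_force: [0.2, -0.6, -2.0]
width: 0.01
```

Run:
```python
from h import *
from bench import robot,cams
o=robot.get_obs()
for k in o:print(k,np.round(o[k],4))
s=cams.snapshot("side");save("pics/s6.png",crop(s["img"],210,130,310,230,6))
```

```text
time 10.7167
joint_positions [ 2.0200e-02  6.5000e-02  1.5864e+00 -1.0000e-03  1.4851e+00  5.6900e-02]
qvel [ 0.0008 -0.0105 -0.0183 -0.002  -0.0025  0.0011]
joint_torque [ 1.3700e-02 -3.3107e+01 -3.0209e+01  8.4900e-02  8.9700e-02 -7.0000e-04]
tool_pos [0.5198 0.0668 0.1094]
ee_rot [ 3.1409 -0.0051 -0.0366]
wrist_force [ 0.2432 -0.5546 -2.0053]
wrist_torque [-0.0673  0.0418 -0.0122]
width 0.01
```

View pics/s6.png

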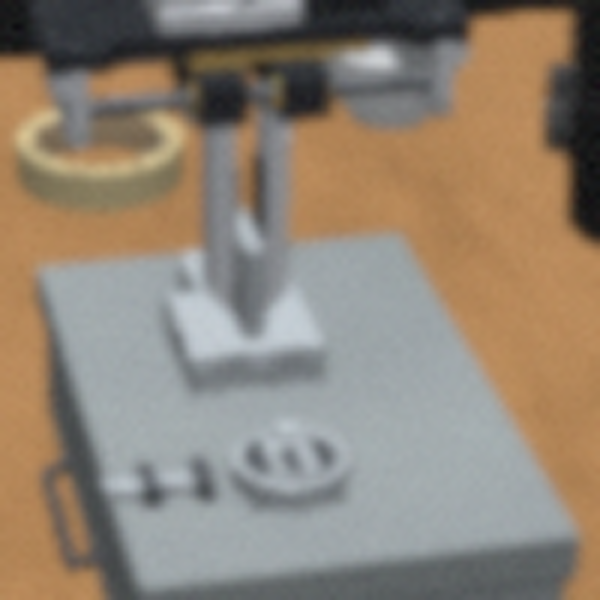

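Request:
jog_arm(
  series=[
    {"x": -0.0025, "y": 0, "z": 0.003, "rx": 0, "ry": -0.3, "rz": 0},
    {"x": -0.001, "y": 0, "z": 0.002, "rx": 0, "ry": -0.2, "rz": 0},
    {"x": 0, "y": 0, "z": 0, "rx": 0, "ry": 0, "rz": 0},
  ],
)

```text
time: 11.02
tool_pos: [0.52, 0.0668, 0.109]
ee_rot: [3.141, -0.007, -0.037]
wrist_force: [-0.3, -0.7, -1.5]
width: 0.0096
```

Run:
```python
from h import *
from bench import robot,cams
o=robot.get_obs();p=o["tool_pos"];yaw=o["ee_rot"][2]
s=cams.snapshot("side");im=crop(s["img"],230,160,280,205,12)
print(im.shape)
for z,c in((.0,(255,0,0)),(.004,(0,255,0)),(.008,(0,0,255))):
  pts=[]
  for m in((-.03,-.03,0),(.03,-.03,0),(.03,-.03,.02),(-.03,-.03,.02)):
    w=np.array([p[0]+np.cos(yaw)*m[0]-np.sin(yaw)*m[1],p[1]+np.sin(yaw)*m[0]+np.cos(yaw)*m[1],.08+z+m[2]])
    pts.append((proj(s,w)-[230,160]+.5)*12-.5)
  im=np.ascontiguousarray(im);cv2.polylines(im,[np.int32(pts)],True,c,1)
save("pics/s7.png",im)
```

```text
(540, 600, 3)
```

View pics/s7.png

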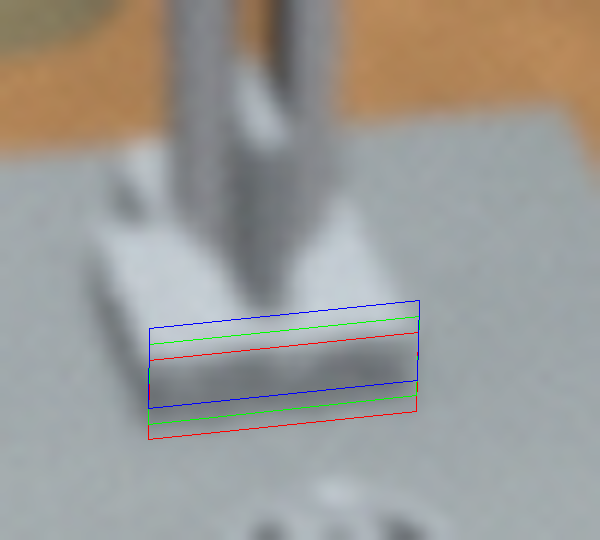

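The front edge of the cap matches a cover lying 0–3 mm above the lid, far below the post's top, so the eye must be round the post. Releasing.

Request:
jog_arm(
  series=[
    {"x": 0, "y": 0, "z": 0, "rx": 0, "ry": 0, "rz": 0},
    {"x": 0, "y": 0, "z": 0, "rx": 0, "ry": 0, "rz": 0},
    {"x": 0, "y": 0, "z": 0, "rx": 0, "ry": 0, "rz": 0},
    {"x": 0, "y": 0, "z": 0, "rx": 0, "ry": 0, "rz": 0},
  ],
  claw=0.45,
)

```text
time: 11.4
tool_pos: [0.5191, 0.0669, 0.1062]
ee_rot: [3.141, -0.004, -0.037]
wrist_force: [0.7, 0.1, -0.4]
width: 0.0331
```

Request:
jog_arm(
  series=[
    {"x": 0, "y": 0, "z": -0.01, "rx": 0, "ry": 0, "rz": 0},
    {"x": 0, "y": 0, "z": -0.015, "rx": 0, "ry": 0, "rz": 0},
    {"x": 0, "y": 0, "z": -0.025, "rx": 0, "ry": 0, "rz": 0},
    {"x": 0, "y": 0, "z": -0.03, "rx": 0, "ry": 0, "rz": 0},
    {"x": 0, "y": 0, "z": -0.02, "rx": 0, "ry": 0, "rz": 0},
    {"x": 0, "y": 0, "z": 0, "rx": 0, "ry": 0, "rz": 0},
  ],
)

```text
time: 11.9
tool_pos: [0.5163, 0.0669, 0.2086]
ee_rot: [3.141, 0.005, -0.037]
wrist_force: [0.4, 0.4, -0.1]
width: 0.0424
```

Run:
```python
from h import *
from bench import robot,cams
s=cams.snapshot("side");save("pics/s8.png",crop(s["img"],210,130,310,230,6))
```

```text
(no output)
```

View pics/s8.png

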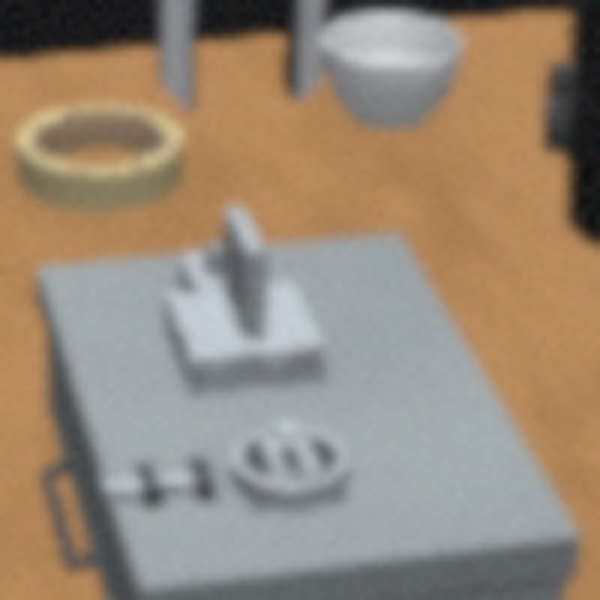

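```bash
cat > keyfit.py <<'E'
from fit import *
from scipy.optimize import minimize
def rend(s,p,roi,k=8):
    x0,y0,x1,y1=roi
    c,sn=np.cos(p[2]),np.sin(p[2]);pts=[]
    for a in(-.0045,.0045):
        for b,z in((-.017,.045),(.017,.045),(-.017,.082),(.017,.082),(-.011,.089),(.011,.089)):
            w=[p[0]+c*a-sn*b,p[1]+sn*a+c*b,z];pts.append((proj(s,w)-[x0,y0]+.5)*k-.5)
    h=cv2.convexHull(np.float32(pts));im=np.zeros(((y1-y0)*k,(x1-x0)*k),np.uint8)
    cv2.fillConvexPoly(im,np.int32(np.round(h*16)),255,cv2.LINE_AA,4)
    im=cv2.resize(im,(x1-x0,y1-y0),interpolation=cv2.INTER_AREA).astype(float)/255
    return cv2.GaussianBlur(im,(0,0),.6)
def dark(s,roi):
    x0,y0,x1,y1=roi;g=s["img"][y0:y1,x0:x1,0].astype(float)
    hi=np.percentile(g,75);return np.clip((hi-g)/(hi-40),0,1)
rois={"top":(322,198,344,212),"side":(265,254,280,284)}
if __name__=="__main__":
  for names in(["top"],["side"],["top","side"]):
    D={n:dark(S[n],rois[n]) for n in names}
    f=lambda p:sum(((rend(S[n],[p[0]/100,p[1]/100,p[2]/10],rois[n])-D[n])**2).sum() for n in names)
    best=min((minimize(f,[48.5,-23.6,y],method="Nelder-Mead",options=dict(initial_simplex=[[48.5,-23.6,y],[48.9,-23.6,y],[48.5,-23.2,y],[48.5,-23.6,y+1]])) for y in(-.8,-.2,.4)),key=lambda r:r.fun)
    print(names,best.x*[.01,.01,.1],best.fun)
    for y in(-.08,-.06,-.04,-.02,0,.02,.04,.06):
        r=minimize(lambda q:f([q[0],q[1],y*10]),best.x[:2],method="Nelder-Mead");print("  ",y,round(r.fun,3),np.round(r.x/100,4))
E
python3 keyfit.py
python3 - <<'E'
from h import *
im=cv2.imread("pics/s8.png");c=im[150:420,130:360];cv2.imwrite("pics/s8c.png",cv2.resize(c,None,fx=2.2,fy=2.2,interpolation=cv2.INTER_CUBIC))
E
```

```text
['top'] [ 0.48664975 -0.23990766  0.06661933] 2.3457956783237894
   -0.08 4.327 [ 0.4865 -0.24  ]
   -0.06 3.858 [ 0.4866 -0.24  ]
   -0.04 3.445 [ 0.4867 -0.24  ]
   -0.02 3.071 [ 0.4866 -0.2399]
   0 2.783 [ 0.4867 -0.24  ]
   0.02 2.561 [ 0.4867 -0.2399]
   0.04 2.444 [ 0.4867 -0.24  ]
   0.06 2.368 [ 0.4866 -0.2399]
['side'] [ 0.48587913 -0.23554355 -0.16480623] 13.115746394662485
   -0.08 16.855 [ 0.4858 -0.2354]
   -0.06 18.743 [ 0.4856 -0.2354]
   -0.04 20.632 [ 0.4854 -0.2351]
   -0.02 22.784 [ 0.4854 -0.2354]
   0 25.41 [ 0.4854 -0.2353]
   0.02 28.671 [ 0.4855 -0.2354]
   0.04 31.685 [ 0.4849 -0.2348]
   0.06 34.308 [ 0.4848 -0.2345]
['top', 'side'] [ 0.48547215 -0.2374176  -0.13777331] 21.069881379676268
   -0.08 23.164 [ 0.4855 -0.2374]
   -0.06 24.873 [ 0.4856 -0.2371]
   -0.04 26.816 [ 0.4853 -0.2371]
   -0.02 28.894 [ 0.4854 -0.2365]
   0 31.25 [ 0.4854 -0.2365]
   0.02 34.125 [ 0.4855 -0.2363]
   0.04 37.289 [ 0.4854 -0.2365]
   0.06 40.718 [ 0.4852 -0.2366]
```

View pics/s8c.png

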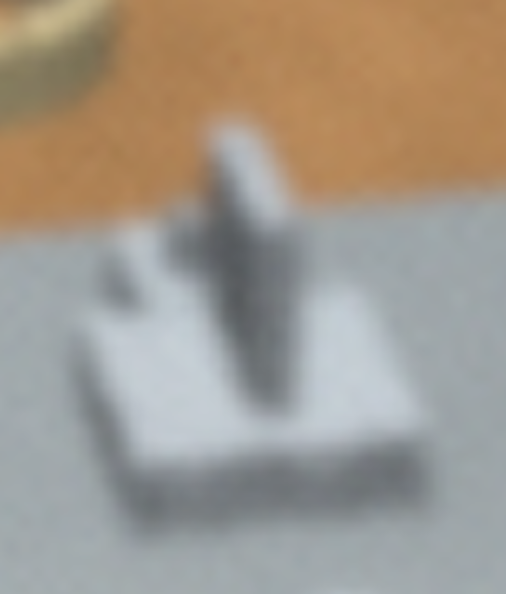

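Request:
jog_arm(
  series=[
    {"x": -0.002, "y": 0.015, "z": 0, "rx": 0, "ry": 0.1, "rz": -0.2},
    {"x": -0.002, "y": 0.025, "z": 0, "rx": 0, "ry": 0, "rz": -0.2},
    {"x": -0.002, "y": 0.025, "z": 0, "rx": 0, "ry": 0, "rz": -0.2},
    {"x": -0.002, "y": 0.025, "z": 0, "rx": 0, "ry": 0, "rz": -0.2},
    {"x": -0.002, "y": 0.025, "z": 0, "rx": 0, "ry": 0, "rz": -0.2},
    {"x": -0.002, "y": 0.025, "z": 0, "rx": 0, "ry": 0, "rz": -0.2},
    {"x": -0.002, "y": 0.025, "z": 0, "rx": 0, "ry": 0, "rz": 0},
    {"x": -0.002, "y": 0.025, "z": 0, "rx": 0, "ry": 0, "rz": 0},
    {"x": -0.002, "y": 0.025, "z": 0, "rx": 0, "ry": 0, "rz": 0},
    {"x": -0.002, "y": 0.025, "z": 0, "rx": 0, "ry": 0, "rz": 0},
    {"x": 0, "y": 0, "z": 0, "rx": 0, "ry": 0, "rz": 0},
    {"x": 0, "y": 0, "z": 0, "rx": 0, "ry": 0, "rz": 0},
  ],
)

```text
time: 12.95
tool_pos: [0.4816, -0.1793, 0.1855]
ee_rot: [-3.132, 0.034, -0.01]
wrist_force: [-0.1, 0.7, 0.5]
width: 0.0422
```

Request:
jog_arm(
  series=[
    {"x": 0, "y": 0, "z": -0.01, "rx": -0.55, "ry": 1.9, "rz": 0},
    {"x": 0, "y": 0, "z": 0, "rx": 0, "ry": 0, "rz": 0},
    {"x": 0.001, "y": 0.015, "z": 0, "rx": 0, "ry": 0, "rz": 0},
    {"x": 0.001, "y": 0.015, "z": 0, "rx": 0, "ry": 0, "rz": 0},
    {"x": 0.001, "y": 0.012, "z": 0, "rx": 0, "ry": 0, "rz": 0},
    {"x": 0.001, "y": 0.008, "z": 0, "rx": 0, "ry": 0, "rz": 0},
    {"x": 0, "y": 0, "z": 0, "rx": 0, "ry": 0, "rz": 0},
    {"x": 0, "y": 0, "z": 0, "rx": 0, "ry": 0, "rz": 0},
  ],
)

```text
time: 13.62
tool_pos: [0.4846, -0.2288, 0.1881]
ee_rot: [-3.135, 0.011, -0.005]
wrist_force: [0.2, 0.9, -0.5]
width: 0.0424
```

Run:
```python
from h import *
from bench import robot,cams
import pickle
S={n:cams.snapshot(n) for n in("side","top")};pickle.dump(S,open("s9.pkl","wb"))
o=robot.get_obs()
for n in S:print(n,proj(S[n],o["tool_pos"]))
save("pics/s9.png",crop(S["side"]["img"],225,210,325,310,6))
save("pics/t9.png",crop(S["top"]["img"],200,158,300,228,8))
```

```text
side [272.44914439 217.97065637]
top [337.76299767 202.62433048]
```

View pics/s9.png

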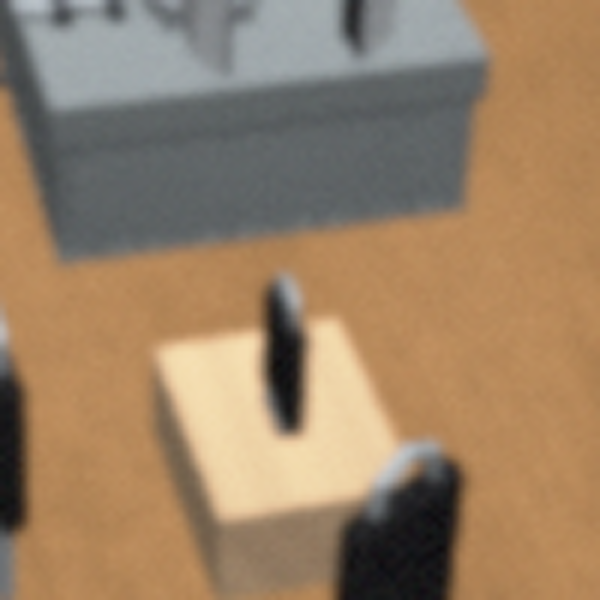

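View pics/t9.png

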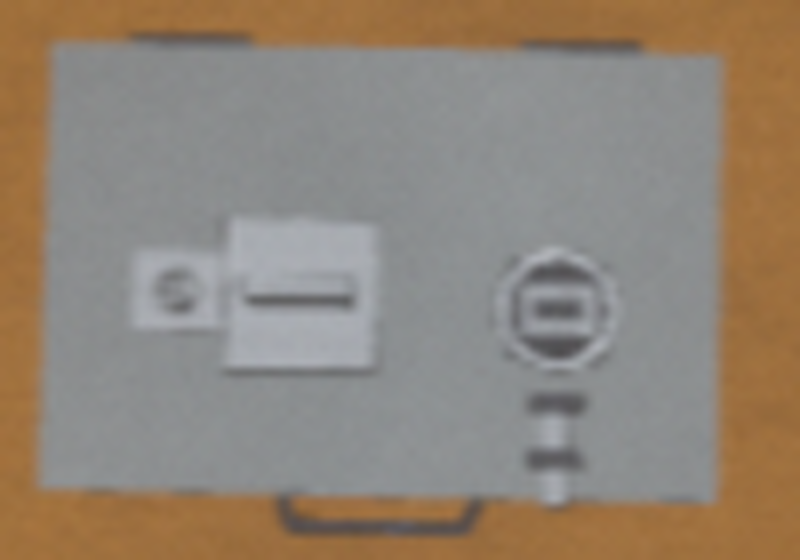

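Top view: the eye at crop (177,290) encloses the post dot, the cover lies flat, and the keyhole at (560,309) is free. Now the descent on the key in the stand.

Request:
jog_arm(
  series=[
    {"x": 0.0015, "y": 0.009, "z": 0.006, "rx": -0.35, "ry": 0.6, "rz": 0.3},
    {"x": 0, "y": 0, "z": 0.01, "rx": 0, "ry": 0, "rz": 0},
    {"x": 0, "y": 0, "z": 0.012, "rx": 0, "ry": 0, "rz": 0},
    {"x": 0, "y": 0, "z": 0.012, "rx": 0, "ry": 0, "rz": 0},
    {"x": 0, "y": 0, "z": 0.01, "rx": 0, "ry": 0, "rz": 0},
    {"x": 0, "y": 0, "z": 0.004, "rx": 0, "ry": 0, "rz": 0},
    {"x": 0, "y": 0, "z": 0, "rx": 0, "ry": 0, "rz": 0},
    {"x": 0, "y": 0, "z": 0, "rx": 0, "ry": 0, "rz": 0},
  ],
)

```text
time: 14.38
tool_pos: [0.4855, -0.2361, 0.1282]
ee_rot: [-3.141, -0.0, -0.008]
wrist_force: [0.4, 0.2, 0.3]
width: 0.042
```

Request:
jog_arm(
  series=[
    {"x": 0.0005, "y": 0.0015, "z": 0.01, "rx": 0, "ry": 0, "rz": 0.2},
    {"x": 0, "y": 0, "z": 0.01, "rx": 0, "ry": 0, "rz": 0},
    {"x": 0, "y": 0, "z": 0.005, "rx": 0, "ry": 0, "rz": 0},
    {"x": 0, "y": 0, "z": 0, "rx": 0, "ry": 0, "rz": 0},
    {"x": 0, "y": 0, "z": 0, "rx": 0, "ry": 0, "rz": 0},
  ],
)

```text
time: 14.8
tool_pos: [0.4868, -0.2382, 0.1018]
ee_rot: [3.141, -0.003, -0.011]
wrist_force: [-0.1, 0.1, 0.2]
width: 0.0426
```

Run:
```python
from h import *
from bench import robot,cams
s=cams.snapshot("side")
save("pics/s10.png",crop(s["img"],225,210,325,310,6))
```

```text
(no output)
```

View pics/s10.png

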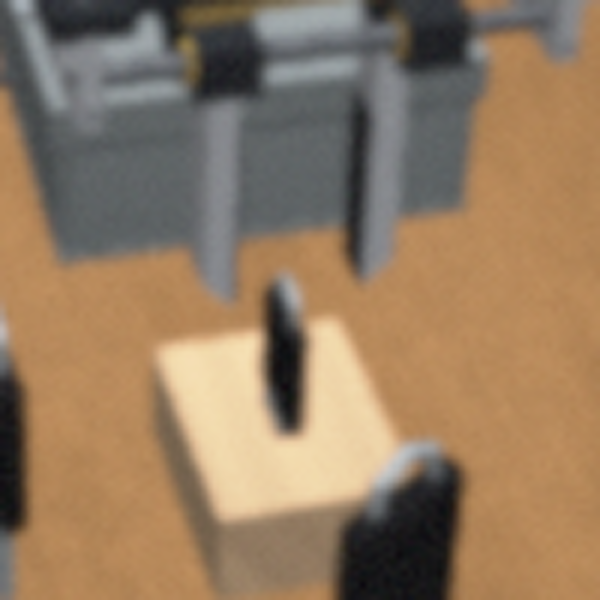

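Fingertips are at crop (225,298) and (370,275), straddling the key top at (285,275), and the gap's middle is about 1–3 mm to the +x side. I'll shift −1.5 mm and descend.

Request:
jog_arm(
  series=[
    {"x": -0.0015, "y": 0, "z": 0.01, "rx": 0, "ry": -0.15, "rz": 0},
    {"x": -0.0005, "y": 0, "z": 0.01, "rx": 0, "ry": 0, "rz": 0},
    {"x": -0.0005, "y": 0, "z": 0.01, "rx": 0, "ry": 0, "rz": 0},
    {"x": 0, "y": 0, "z": 0.006, "rx": 0, "ry": 0, "rz": 0},
    {"x": 0, "y": 0, "z": 0, "rx": 0, "ry": 0, "rz": 0},
    {"x": 0, "y": 0, "z": 0, "rx": 0, "ry": 0, "rz": 0},
  ],
)

```text
time: 15.35
tool_pos: [0.4841, -0.2382, 0.0621]
ee_rot: [3.141, 0.0, -0.011]
wrist_force: [-1.2, -0.2, 0.7]
width: 0.0425
```

Request:
jog_arm(
  series=[
    {"x": 0.0008, "y": 0, "z": 0.008, "rx": 0, "ry": 0, "rz": 0},
    {"x": 0, "y": 0, "z": 0.003, "rx": 0, "ry": 0, "rz": 0},
    {"x": 0, "y": 0, "z": 0, "rx": 0, "ry": 0, "rz": 0},
    {"x": 0, "y": 0, "z": 0, "rx": 0, "ry": 0, "rz": 0},
  ],
)

```text
time: 15.68
tool_pos: [0.4852, -0.2383, 0.0501]
ee_rot: [3.141, -0.0, -0.011]
wrist_force: [-1.2, 0.4, 0.3]
width: 0.0428
```

Run:
```python
from h import *
from bench import robot,cams
s=cams.snapshot("side")
save("pics/s11.png",crop(s["img"],225,210,325,310,6))
```

```text
(no output)
```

View pics/s11.png

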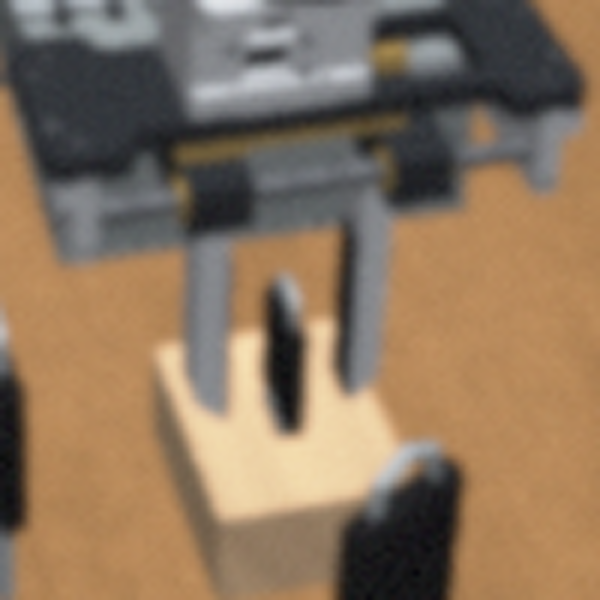

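Centred: inner finger edges at crop x 230 and 340, key at 287. Closing.

Request:
jog_arm(
  series=[
    {"x": 0, "y": 0, "z": 0, "rx": 0, "ry": 0, "rz": 0},
    {"x": 0, "y": 0, "z": 0, "rx": 0, "ry": 0, "rz": 0},
    {"x": 0, "y": 0, "z": 0, "rx": 0, "ry": 0, "rz": 0},
    {"x": 0, "y": 0, "z": 0, "rx": 0, "ry": 0, "rz": 0},
    {"x": 0, "y": 0, "z": 0, "rx": 0, "ry": 0, "rz": 0},
    {"x": 0, "y": 0, "z": 0, "rx": 0, "ry": 0, "rz": 0},
    {"x": 0, "y": 0, "z": 0, "rx": 0, "ry": 0, "rz": 0},
  ],
  claw=0,
)

```text
time: 16.32
tool_pos: [0.4862, -0.2389, 0.0517]
ee_rot: [3.139, -0.003, -0.011]
wrist_force: [-0.4, -0.5, -0.3]
width: 0.0089
```

Request:
jog_arm(
  series=[
    {"x": 0, "y": 0, "z": -0.006, "rx": 0, "ry": 0, "rz": 0},
    {"x": 0, "y": 0, "z": -0.008, "rx": 0, "ry": 0, "rz": 0},
    {"x": 0, "y": 0, "z": -0.01, "rx": 0, "ry": 0, "rz": 0},
    {"x": 0, "y": 0, "z": -0.01, "rx": 0, "ry": 0, "rz": 0},
    {"x": 0, "y": 0, "z": -0.01, "rx": 0, "ry": 0, "rz": 0},
    {"x": 0, "y": 0, "z": -0.01, "rx": 0, "ry": 0, "rz": 0},
    {"x": 0, "y": 0, "z": 0, "rx": 0, "ry": 0, "rz": 0},
    {"x": 0, "y": 0, "z": 0, "rx": 0, "ry": 0, "rz": 0},
  ],
)

```text
time: 16.98
tool_pos: [0.4868, -0.2392, 0.1136]
ee_rot: [3.137, -0.006, -0.011]
wrist_force: [-0.0, -0.6, -1.1]
width: 0.0087
```

Request:
jog_arm(
  series=[
    {"x": 0, "y": 0, "z": -0.01, "rx": 0.15, "ry": -0.15, "rz": 0},
    {"x": 0, "y": 0, "z": -0.015, "rx": 0, "ry": 0, "rz": 0},
    {"x": 0, "y": 0, "z": -0.015, "rx": 0, "ry": 0, "rz": 0},
    {"x": 0, "y": 0, "z": -0.01, "rx": 0, "ry": 0, "rz": 0},
    {"x": 0, "y": 0, "z": 0, "rx": 0, "ry": 0, "rz": 0},
    {"x": 0, "y": 0, "z": 0, "rx": 0, "ry": 0, "rz": 0},
  ],
)

```text
time: 17.48
tool_pos: [0.4856, -0.2385, 0.1661]
ee_rot: [-3.141, 0.0, -0.011]
wrist_force: [-0.5, -0.5, 0.2]
width: 0.0088
```

Run:
```python
from h import *
from bench import robot,cams
s=cams.snapshot("side");o=robot.get_obs();p=o["tool_pos"]
im=s["img"].copy();im=crop(im,225,180,325,280,6).copy()
for dz in(0,-.0395,.019,-.0115):
  q=(proj(s,p+np.array([0,0,dz]))-[225,180]+.5)*6-.5;print(dz,q);cv2.circle(im,tuple(np.int32(q)),3,(255,0,0),1)
save("pics/s12.png",im)
```

```text
0 [297.17242651 303.06276025]
-0.0395 [292.08835628 399.13398941]
0.019 [299.69741424 254.97280073]
-0.0115 [295.66941702 331.56935371]
```

View pics/s12.png

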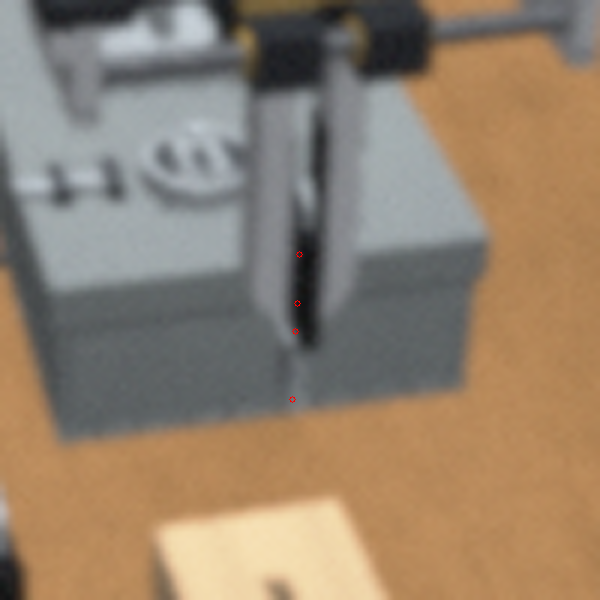

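Key is out and gripped, tip at crop (297,405). Carrying it to the lock.

Request:
jog_arm(
  series=[
    {"x": 0.002, "y": -0.01, "z": -0.002, "rx": 0, "ry": 0, "rz": 0.3},
    {"x": 0.0025, "y": -0.02, "z": 0, "rx": 0, "ry": 0, "rz": 0.3},
    {"x": 0.0025, "y": -0.02, "z": 0, "rx": 0, "ry": 0, "rz": 0.3},
    {"x": 0.0025, "y": -0.02, "z": 0, "rx": 0, "ry": 0, "rz": 0.3},
    {"x": 0.0025, "y": -0.02, "z": 0, "rx": 0, "ry": 0, "rz": 0},
    {"x": 0.0025, "y": -0.02, "z": 0, "rx": 0, "ry": 0, "rz": 0},
    {"x": 0.0025, "y": -0.02, "z": 0, "rx": 0, "ry": 0, "rz": 0},
    {"x": 0.002, "y": -0.015, "z": 0, "rx": 0, "ry": 0, "rz": 0},
    {"x": 0.001, "y": -0.01, "z": 0, "rx": 0, "ry": 0, "rz": 0},
    {"x": 0, "y": 0, "z": 0, "rx": 0, "ry": 0, "rz": 0},
    {"x": 0, "y": 0, "z": 0, "rx": 0, "ry": 0, "rz": 0},
  ],
)

```text
time: 18.45
tool_pos: [0.506, -0.0698, 0.1587]
ee_rot: [-3.132, 0.018, -0.036]
wrist_force: [0.3, -0.1, 0.3]
width: 0.0089
```

Request:
jog_arm(
  series=[
    {"x": 0.002, "y": -0.012, "z": -0.002, "rx": -0.5, "ry": 1.0, "rz": 0},
    {"x": 0.002, "y": -0.012, "z": 0, "rx": 0, "ry": 0, "rz": 0},
    {"x": 0.001, "y": -0.007, "z": 0, "rx": 0, "ry": 0, "rz": 0},
    {"x": 0, "y": 0, "z": 0, "rx": 0, "ry": 0, "rz": 0},
    {"x": 0, "y": 0, "z": 0, "rx": 0, "ry": 0, "rz": 0},
  ],
)

```text
time: 18.87
tool_pos: [0.5118, -0.0401, 0.1593]
ee_rot: [3.141, 0.003, -0.04]
wrist_force: [0.5, 0.5, -0.5]
width: 0.0086
```

Request:
jog_arm(
  series=[
    {"x": 0.0012, "y": -0.0066, "z": 0, "rx": 0, "ry": 0.2, "rz": -0.1},
    {"x": 0, "y": 0, "z": 0, "rx": 0, "ry": 0, "rz": 0},
    {"x": 0, "y": 0, "z": 0, "rx": 0, "ry": 0, "rz": 0},
  ],
)

```text
time: 19.12
tool_pos: [0.5134, -0.0343, 0.159]
ee_rot: [3.14, 0.0, -0.039]
wrist_force: [0.2, 0.2, -0.6]
width: 0.0087
```

Run:
```python
from h import *
from bench import robot,cams
s=cams.snapshot("side");o=robot.get_obs();p=o["tool_pos"];print(p,o["ee_rot"])
im=crop(s["img"],230,160,290,215,10).copy()
L=np.array([.5134,-.0333,.092])
for w,c in((p+[0,0,-.0395],(255,0,0)),(L,(0,255,0)),(L+[-.00036,.0095,0],(0,255,0)),(L+[.00036,-.0095,0],(0,255,0)),(p*[1,1,0]+[0,0,.092],(255,255,0))):
  q=(proj(s,w)-[230,160]+.5)*10-.5;print(q);cv2.circle(im,tuple(np.int32(q)),3,c,1)
save("pics/s13.png",im)
```

```text
[ 0.51338993 -0.03424881  0.15900862] [ 3.14016208e+00  1.96542201e-04 -3.94313173e-02]
[292.59067549 364.74809085]
[289.06487184 458.19061288]
[277.32743709 438.41968356]
[300.9823629  478.26416982]
[290.06728946 460.20554755]
```

View pics/s13.png

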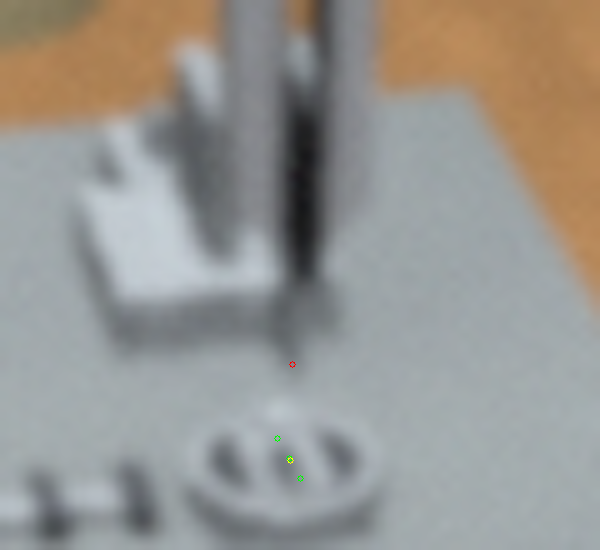

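Request:
jog_arm(
  series=[
    {"x": 0, "y": -0.0005, "z": 0.005, "rx": 0, "ry": 0, "rz": 0},
    {"x": 0, "y": 0, "z": 0.005, "rx": 0, "ry": 0, "rz": 0},
    {"x": 0, "y": 0, "z": 0.005, "rx": 0, "ry": 0, "rz": 0},
    {"x": 0, "y": 0, "z": 0.003, "rx": 0, "ry": 0, "rz": 0},
    {"x": 0, "y": 0, "z": 0, "rx": 0, "ry": 0, "rz": 0},
    {"x": 0, "y": 0, "z": 0, "rx": 0, "ry": 0, "rz": 0},
  ],
)

```text
time: 19.67
tool_pos: [0.5128, -0.0346, 0.1383]
ee_rot: [3.14, 0.002, -0.041]
wrist_force: [-0.0, 0.2, 0.2]
width: 0.0089
```

Run:
```python
from h import *
from bench import robot,cams
s=cams.snapshot("side");o=robot.get_obs();p=o["tool_pos"];print(p,o["ee_rot"])
im=crop(s["img"],235,170,285,215,12).copy()
save("pics/s14.png",im)
```

```text
[ 0.51278662 -0.03455548  0.13818972] [ 3.14001322e+00  1.98840334e-03 -4.08194701e-02]
```

View pics/s14.png

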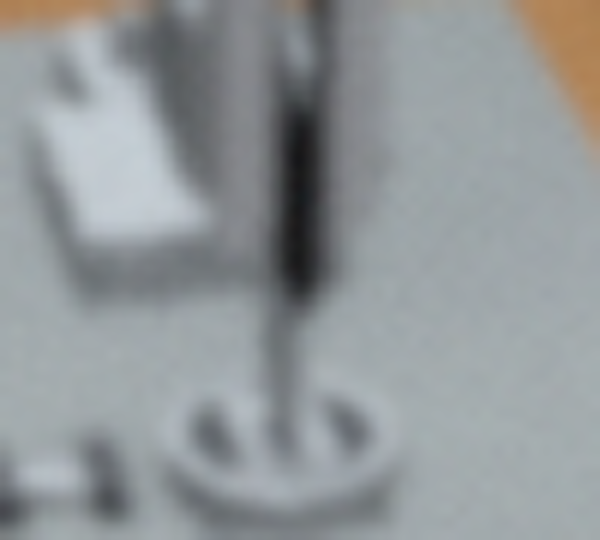

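The blade, from crop (290,300) to (285,445), lines up over the keyhole at (285,440). I'll lower it gently and feel for contact.

Request:
jog_arm(
  series=[
    {"x": 0.0005, "y": -0.0009, "z": 0.003, "rx": 0, "ry": 0.1, "rz": -0.2},
    {"x": 0, "y": 0, "z": 0.004, "rx": 0, "ry": 0, "rz": 0},
    {"x": 0, "y": 0, "z": 0.004, "rx": 0, "ry": 0, "rz": 0},
    {"x": 0, "y": 0, "z": 0, "rx": 0, "ry": 0, "rz": 0},
  ],
)

```text
time: 20.05
tool_pos: [0.5136, -0.0334, 0.127]
ee_rot: [3.14, -0.001, -0.037]
wrist_force: [-0.6, 0.2, -0.8]
width: 0.0088
```

Request:
jog_arm(
  series=[
    {"x": 0, "y": 0, "z": 0.004, "rx": 0, "ry": 0, "rz": 0},
    {"x": 0, "y": 0, "z": 0.004, "rx": 0, "ry": 0, "rz": 0},
    {"x": 0, "y": 0, "z": 0.004, "rx": 0, "ry": 0, "rz": 0},
    {"x": 0, "y": 0, "z": 0.004, "rx": 0, "ry": 0, "rz": 0},
  ],
)

```text
time: 20.38
tool_pos: [0.514, -0.0334, 0.1124]
ee_rot: [3.14, -0.003, -0.037]
wrist_force: [-2.7, -0.3, 8.7]
width: 0.0087
```

Request:
jog_arm(
  series=[
    {"x": -0.0003, "y": 0, "z": 0.005, "rx": 0, "ry": 0, "rz": 1.5},
    {"x": 0, "y": 0, "z": 0.005, "rx": 0, "ry": 0, "rz": -3},
    {"x": 0, "y": 0, "z": 0.005, "rx": 0, "ry": 0, "rz": 1.5},
    {"x": 0, "y": 0, "z": 0.005, "rx": 0, "ry": 0, "rz": 0},
  ],
)

```text
time: 20.72
tool_pos: [0.5141, -0.0334, 0.1033]
ee_rot: [3.139, -0.007, -0.036]
wrist_force: [-11.6, 1.2, 30.7]
width: 0.0086
```

Request:
jog_arm(
  series=[
    {"x": -0.0005, "y": 0, "z": 0.002, "rx": 0, "ry": -0.3, "rz": 0},
    {"x": 0, "y": 0, "z": 0.002, "rx": 0, "ry": 0, "rz": 0},
  ],
)

```text
time: 20.88
tool_pos: [0.514, -0.0333, 0.1036]
ee_rot: [3.139, -0.005, -0.036]
wrist_force: [-4.2, 0.1, 8.4]
width: 0.0088
```

Run:
```python
from h import *
from bench import robot,cams
s=cams.snapshot("side");o=robot.get_obs();p=o["tool_pos"];print(p,o["ee_rot"],o["wrist_force"])
im=crop(s["img"],235,170,285,215,12).copy()
L=np.array([.5134,-.0333,.092])
for dz in(0,.003,.006):
  c=[(255,0,0),(0,255,0),(0,0,255)][int(dz/.003)]
  pts=[(proj(s,L+np.array([a,-.0175,b+dz]))-[235,170]+.5)*12-.5 for a,b in((-.0045,.003),(.0045,.003),(.0045,.049),(-.0045,.049))]
  cv2.polylines(im,[np.int32(pts)],True,c,1)
save("pics/s15.png",im)
save("pics/s15b.png",crop(s["img"],235,170,285,215,12))
```

```text
[ 0.51404062 -0.0333197   0.10356975] [ 3.13857755 -0.00534434 -0.03589344] [-3.88935417  0.92079048 10.18966087]
```

View pics/s15.png

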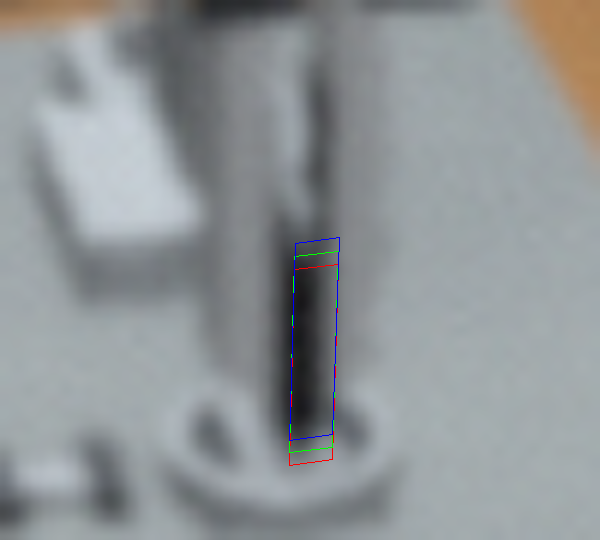

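View pics/s15b.png

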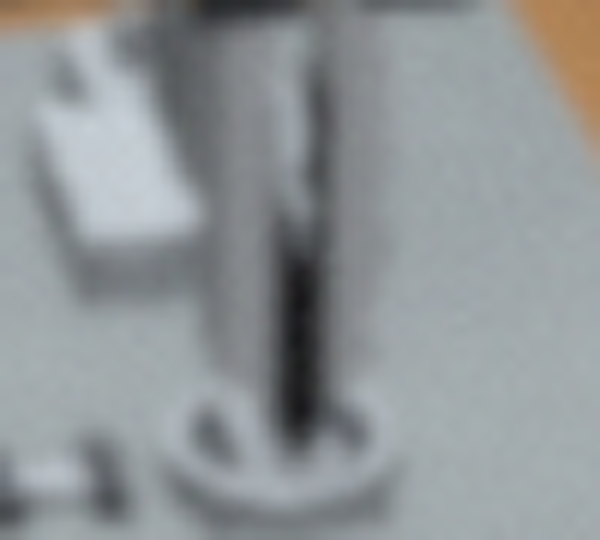

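Request:
jog_arm(
  series=[
    {"x": -0.001, "y": 0, "z": 0.006, "rx": 0, "ry": -0.2, "rz": 1.5},
    {"x": -0.001, "y": 0, "z": 0.007, "rx": 0, "ry": -0.2, "rz": -3},
    {"x": -0.001, "y": 0, "z": 0.007, "rx": 0, "ry": -0.2, "rz": 1.5},
    {"x": -0.0005, "y": 0, "z": 0.007, "rx": 0, "ry": 0, "rz": 0},
  ],
)

```text
time: 21.27
tool_pos: [0.5141, -0.0333, 0.1032]
ee_rot: [3.136, -0.011, -0.035]
wrist_force: [-13.0, 1.7, 30.0]
width: 0.0086
```

Run:
```python
from h import *
from bench import robot,cams
import pickle
S=pickle.load(open("s0.pkl","rb"))["side"]
q=proj(S,[.486,-.238-.0175,.043]);print("stand corner pred px",q,"observed",205+(410+.5)/6-.5,240+(250.5)/6-.5)
print("ring top pred",proj(S,[.486,-.238,.102]),"observed",205+(403.5)/6-.5,240+(93.5)/6-.5)
s=cams.snapshot("side");print(robot.get_obs()["tool_pos"],robot.get_obs()["wrist_force"])
q=proj(s,np.array([.5134,-.0333,.095])+[0.0006,-.0175,0]);print("lock corner pred",q,"observed",235+297.5/12-.5,170+446/12-.5)
save("pics/s16.png",crop(s["img"],235,160,285,205,12))
```

```text
stand corner pred px [274.15632161 282.64060703] observed 272.9166666666667 281.25
ring top pred [272.83642932 255.47180123] observed 271.75 255.08333333333334
[ 0.51412203 -0.03331739  0.10326532] [-12.13011463   2.16547156  29.37656407]
lock corner pred [260.67195979 208.05804153] observed 259.2916666666667 206.66666666666666
```

View pics/s16.png

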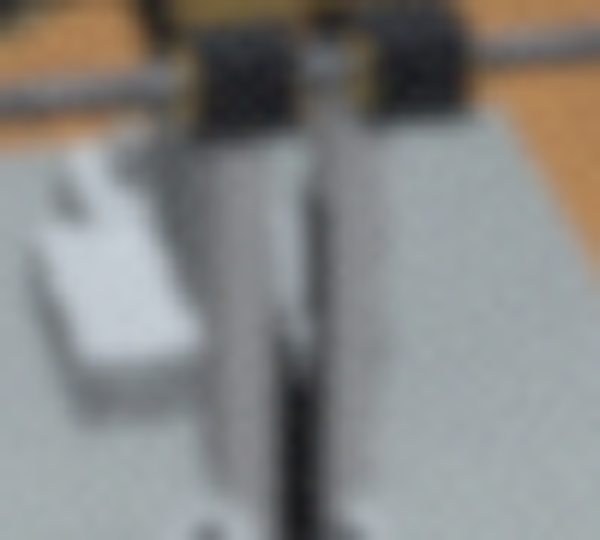

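Both checks of the bow's lower edge differ from the prediction by the same amount, (-1.2,-1.4) px in the stand and (-1.4,-1.4) px in the lock. With the hard stop at TCP z 0.1032 under 30 N, the key is home. Now the clockwise turn, with a light downward push.

Request:
jog_arm(
  series=[
    {"x": -0.0005, "y": 0, "z": 0.001, "rx": 0.15, "ry": -0.4, "rz": 0},
    {"x": 0, "y": 0, "z": 0.001, "rx": 0, "ry": 0, "rz": 0},
    {"x": 0, "y": 0, "z": 0.001, "rx": 0, "ry": 0, "rz": 5},
    {"x": 0, "y": 0, "z": 0.001, "rx": 0, "ry": 0, "rz": 5},
    {"x": 0, "y": 0, "z": 0.001, "rx": 0, "ry": 0, "rz": 5},
    {"x": 0, "y": 0, "z": 0.001, "rx": 0, "ry": 0, "rz": 5},
  ],
)

```text
time: 21.82
tool_pos: [0.5134, -0.0335, 0.1035]
ee_rot: [3.141, -0.009, -0.398]
wrist_force: [-4.2, 0.9, 10.4]
width: 0.0086
```

Request:
jog_arm(
  series=[
    {"x": 0, "y": 0, "z": 0.001, "rx": 0, "ry": 0, "rz": 5},
    {"x": 0, "y": 0, "z": 0.001, "rx": 0, "ry": 0, "rz": 5},
    {"x": 0, "y": 0, "z": 0.001, "rx": 0, "ry": 0, "rz": 5},
    {"x": 0, "y": 0, "z": 0.001, "rx": 0, "ry": 0, "rz": 5},
    {"x": 0, "y": 0, "z": 0.001, "rx": 0, "ry": 0, "rz": 5},
    {"x": 0, "y": 0, "z": 0.001, "rx": 0, "ry": 0, "rz": 5},
  ],
)

```text
time: 22.32
tool_pos: [0.5128, -0.0334, 0.1035]
ee_rot: [-3.138, -0.009, -0.947]
wrist_force: [-3.8, 1.7, 9.9]
width: 0.0088
```

Request:
jog_arm(
  series=[
    {"x": 0, "y": 0, "z": 0.001, "rx": 0, "ry": 0, "rz": 5},
    {"x": 0, "y": 0, "z": 0.001, "rx": 0, "ry": 0, "rz": 5},
    {"x": 0, "y": 0, "z": 0.001, "rx": 0, "ry": 0, "rz": 5},
    {"x": 0, "y": 0, "z": 0.001, "rx": 0, "ry": 0, "rz": 5},
    {"x": 0, "y": 0, "z": 0.001, "rx": 0, "ry": 0, "rz": 5},
    {"x": 0, "y": 0, "z": 0.001, "rx": 0, "ry": 0, "rz": 5},
    {"x": 0, "y": 0, "z": 0.001, "rx": 0, "ry": 0, "rz": 4},
  ],
)

```text
time: 22.9
tool_pos: [0.5124, -0.0324, 0.1035]
ee_rot: [-3.132, -0.004, -1.57]
wrist_force: [-3.5, 1.0, 9.3]
width: 0.0084
```

Run:
```python
from h import *
from bench import robot,cams
o=robot.get_obs()
for k in("tool_pos","ee_rot","wrist_force","wrist_torque","joint_positions"):print(k,np.round(o[k],4))
S={n:cams.snapshot(n) for n in("side","top")}
save("pics/s17.png",crop(S["side"]["img"],215,150,295,225,8))
save("pics/t17.png",crop(S["top"]["img"],200,158,300,228,8))
```

```text
tool_pos [ 0.5124 -0.0324  0.1035]
ee_rot [-3.1322 -0.0043 -1.5696]
wrist_force [-3.4979  1.0165  9.3149]
wrist_torque [0.1567 1.0756 0.099 ]
joint_positions [-0.1719  0.0417  1.6229 -0.0026  1.467   1.3979]
```

View pics/s17.png

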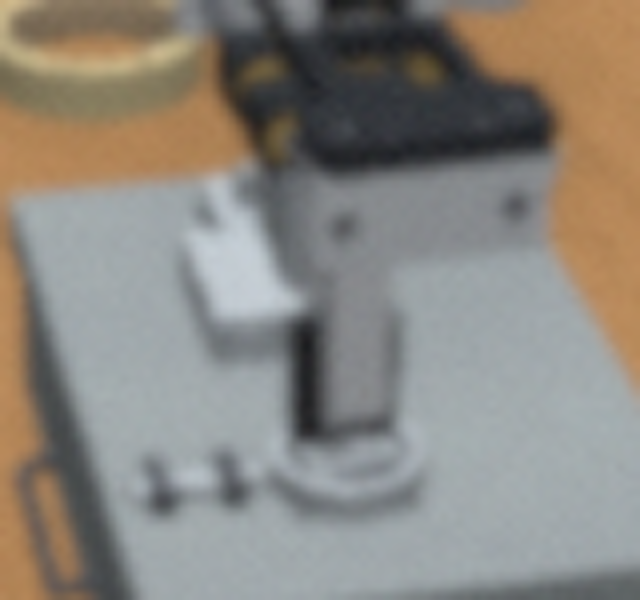

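View pics/t17.png

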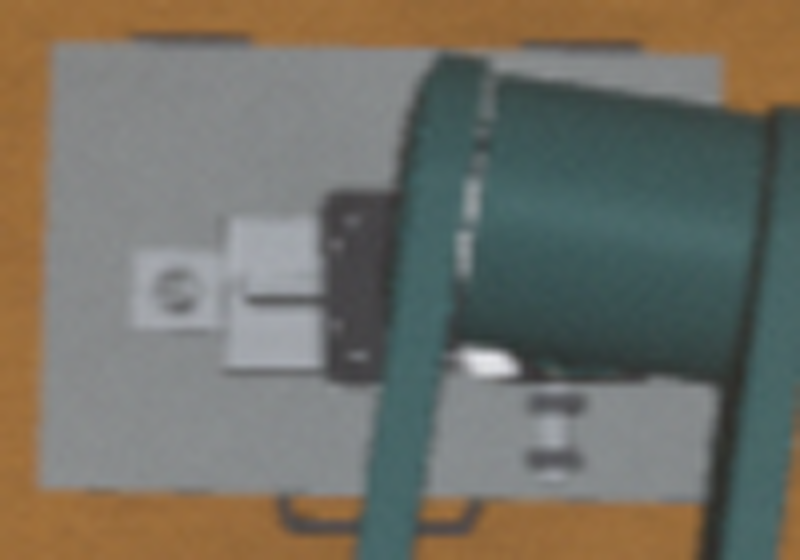

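Request:
jog_arm(
  series=[
    {"x": 0, "y": 0, "z": 0.001, "rx": 0, "ry": 0, "rz": 3},
    {"x": 0, "y": 0, "z": 0.001, "rx": 0, "ry": 0, "rz": 1},
    {"x": 0, "y": 0, "z": 0.001, "rx": 0, "ry": 0, "rz": 0.3},
    {"x": 0, "y": 0, "z": 0.001, "rx": 0, "ry": 0, "rz": 0.3},
  ],
)

```text
time: 23.33
tool_pos: [0.5124, -0.0324, 0.1036]
ee_rot: [-3.131, -0.004, -1.65]
wrist_force: [-3.5, 1.0, 9.7]
width: 0.0088
```

Run:
```python
from h import *
from bench import robot,cams
S={n:cams.snapshot(n) for n in("side","top")}
o=robot.get_obs()
for k in("time","tool_pos","ee_rot","wrist_force","wrist_torque","width","qvel"):print(k,np.round(o[k],4))
save("pics/s18.png",crop(S["side"]["img"],215,150,295,225,8))
save("pics/t18.png",crop(S["top"]["img"],200,158,300,228,8))
```

```text
time 23.4333
tool_pos [ 0.5124 -0.0324  0.1035]
ee_rot [-3.131  -0.0038 -1.6497]
wrist_force [-5.12    1.3472 10.5099]
wrist_torque [0.2279 1.1649 0.0803]
width 0.0088
qvel [-0.0005 -0.0014  0.0006  0.0001  0.0014 -0.0042]
```

View pics/s18.png

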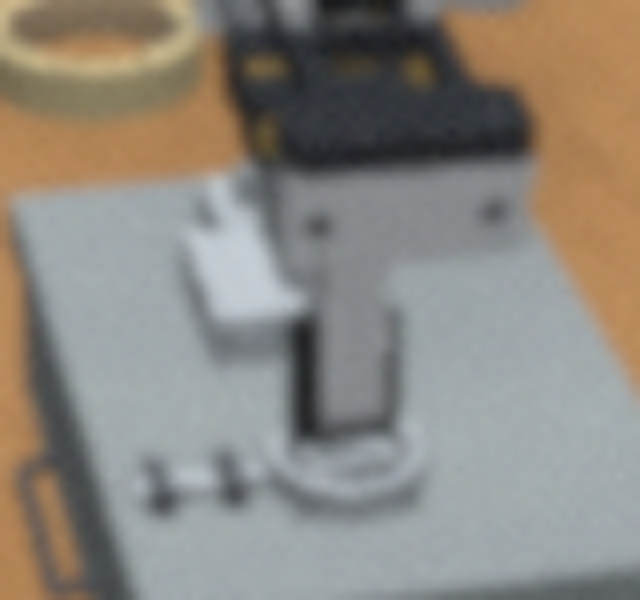

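View pics/t18.png

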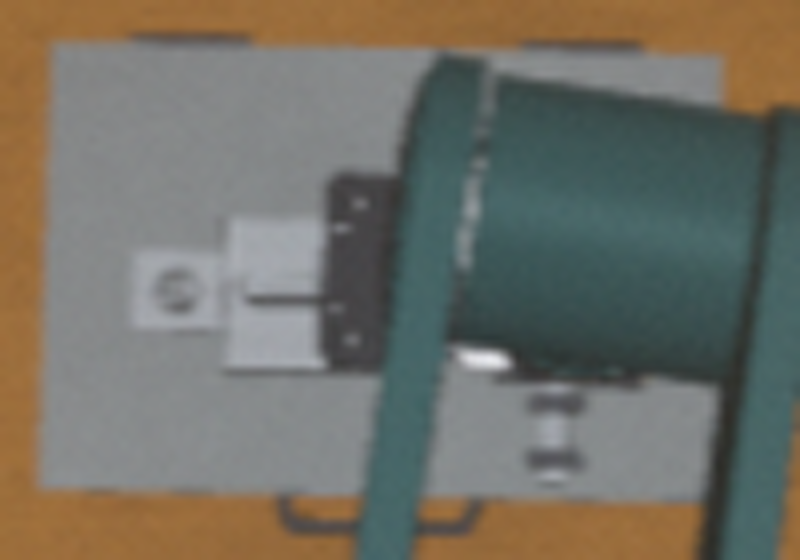

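Side view: the key bow sits on the lock face at crop (345,435), the fingers are on the key and the bolt is drawn back (end at 140,490). Top view: the eye at (177,290) is round the post and the bolt end is at y 480, against 505 before. The arm is at rest, pushing with about 10 N. Handing in.

Run:
```python
from bench import ticket,robot
print(ticket.close_job());o=robot.get_obs();print(o["time"],o["tool_pos"],o["ee_rot"],o["wrist_force"],o["width"])
```

```text
the job is handed in; nothing more can be done
None
the job is handed in; nothing more can be done
```

I did the whole job and handed it in at about 23.4 s of the 59 s allowed. `close_job` gives no verdict, so what follows is from my own last checks.

**What I did:** I hung the dust cover on the post and let it go, then took the smallest key (the one in the wooden stand). I pushed it past the pins with a small wiggle and turned it about 1.61 rad clockwise. I handed in with the key still gripped and held turned.

**What the last checks showed:**
- **Cover:** it lies flat, with the post showing inside its eye. From the top picture the eye sits perhaps 3–4 mm off the post's axis; the limit is 7 mm.
- **Key home:** it met a hard stop under about 30 N at the expected height. The lower edge of its bow was as far from the predicted pixel in the lock as it had been in the stand, so it is home to about 1 mm.
- **Lock held turned:** the bolt is drawn back, the arm is at rest pressing with about 10 N, and the grip opening is 8.8 mm on the 9 mm bow.
- **Bystanders:** I kept the arm clear of the cup, tape roll and timer, but did not measure them again at the end.

**What I could not confirm:**
- **Plug angle:** I could not read it directly. After up to 0.2 rad of play it should be at least about 1.4 rad, against the 1.2 rad needed.
- **Setting the cover down:** the wrist force never showed the cover touching the lid. I judged that from its height, from the side picture, and from the arm dropping about 3 mm when I released it.

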